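# Reset the file punch's side fence past its backlash

## Robot

A 6-joint arm with a two-finger parallel gripper is mounted at the origin on the work surface. World frame = base frame: x ahead of the robot, y to its left, z up, the work surface at z = 0. Lengths are in mm, angles in rad, forces in N, time in s.
With the tool pointing down it reaches from about 350 to 975 mm from the base axis. Payload 7.1 kg.
Tool frame: the origin (TCP) lies on the mounting face of the last link; the fingertips stand 182 mm ahead of it and the grasp point (between the pads) lies 163 mm ahead of it (ctrl.tip_reach is the distance from the TCP to the fingertips, in mm); z points along the fingers, y is the direction in which the jaws open and shut (so a half turn about z gives the same grasp; the last joint's range is limited). The gripper opens to 88 mm and grips with 3 to 60 N. Pads are 20 mm wide; open, the fingers measure 115 mm over their backs; the gripper's body (75 mm by 178 mm) begins 61 mm behind the grasp point.
Start: joints at [1.153, 0.423, 1.63, -0, 1.089, -0.019], TCP at [242.664, 575.952, 404.675] pointing down, gripper open.
Joint ranges: [-3, 3], [-0.9, 2.11], [0.09, 2.58], [-1.31, 4.45], [0.11, 2.69], [-2.54, 2.54]. Speed limits (rad/s): [2.39, 2.39, 3.01, 3.14, 3.14, 3.14].

## Interface

Orientations are given as a rotation vector (axis times angle).
In Python, from workcell import ctrl gives the robot as it stands.
- The arm moves only by the tool jog_arm, never from a script. Its argument "steps" is a list that holds one entry, the list of rows, each a list of 7 numbers: the shift along the tool's x, y, z in m, then the turn, a rotation vector about the tool's x, y, z in degrees, then the gripper's target within -1 to 1 (shut at 1, half-way at 0, fully open at -1). A call has 1 to 20 rows; each row shifts and turns the commanded pose from where the row before left it, along the tool's axes as they then stand; what a row does not reach is not made up. A row lasts 1/12 s, in which the tool goes at most 41.7 mm and 7.16 degrees, less where a joint would pass 70% of its speed; a pose out of reach is approached as far as the arm can. A call is refused whole if a number of a shift passes 0.0417 or a number of a turn 7.16, either way. A call with a gripper value outside its range is refused whole. The fingers move at their own pace and stop on an object; the grip force is fixed at half the most. Time passes only in rows, so rows that do not move let the fingers close. It gives the time, the measured TCP pose, the force and the opening at its end, in the units of the state.
- ctrl.get_obs(): the state, without advancing time (a new reading comes with each control period).
- ctrl.get_image(name): name is "side" or "top"; returns the picture (384x512x3 uint8, red, green, blue); there is no depth.
- ctrl.camera_info(name): a dict with "fx", "fy", "cx", "cy" (pixels), "dist" ([k1, k2, p1, p2, k3] as OpenCV has them; the pictures are not rectified), "origin" and "attitude" of the camera in the world. Camera axes: x right, y down, z forward; pixel columns grow to the right and rows downward; lengths in mm; the calibration is good to about 2 mm. A picture is of the moment at which its call begins. camera_info takes no time and is no camera call.
- ctrl.close_job(): hands the job in, once; it reports no verdict.
Trained networks look in the newest picture that a camera, given by its name, has taken for a name from the list of things; names that differ only in an ending like _2 or _b are one class to them, and where a whole thing is asked for, a point or a joint stands for the part that bears it (a point fixed in the world has none). Each returns a list of dicts, best first, with "p" (0 to 1); they miss things now and then, are a little off and sometimes report something else, mostly with a low value. They report only what shows in the picture. A call takes as long as a camera call.
- ctrl.look_for(thing, camera): "bbox" ([left, top, right, bottom] in pixels, round what is visible of it).
- ctrl.trace(thing, camera): "pixels" (384x512 bool, what is visible of it) and "bbox" ([left, top, right, bottom] in pixels, round what is visible of it).
- ctrl.landmark_of(thing, camera): "uv" ([column, row] in pixels: a listed point, or the origin of a listed thing).
The state is a dict: "t": time; "qpos": joint angles; "qvel": joint speeds; "joint_torque": joint torques, N m; "ee_pos": TCP position; "orientation": TCP orientation; "ft_force": force on the tool from outside, world axes, zero at the start; "moment": the same for the moment, N m; "width": finger opening in mm.
Only numpy, scipy, OpenCV 4.12 (cv2) and the standard library are available. Lean on these libraries where they do the work, as an engineer would, in place of code of your own. Each camera call takes 0.05 s, during which the arm holds its last target.

## Task

The side fence of the desktop punch has been left past its red marker, and its handwheel has a lot of play. Wind the wheel anticlockwise by its red handle, back past the marker until you feel the fence press firmly against its rubber stop (without forcing it), then come back clockwise until the fence's yellow pointer is level with the red marker, and let go with the play still taken up that way, the yellow pin at the green end of its window. Leave the other things on the desk where they are.

Things in the scene. Friction and masses are not known exactly. Their poses are not given: they have to be found in the camera images.
- punch: Desktop file punch on rubber feet, heavy; origin on the desk under the wheel's axis, z up, y along the bed away from the wheel. Grey base x -105..125, y -20..370 mm, top 18 mm; steel bed y 110..360, top 32 mm; fence on it up to 59 mm; punching head 158 mm high at y 300..350, x -95..35. Silver dial round the wheel's axis: 196 mm across, 66 mm high.
- far_end (a point): Middle of the far end of the punch's base, 360 mm along its y from the wheel's axis, 10 mm above the desk. The rubber feet let the punch twist a little about the wheel's axis when the fence is pressed on its stop: this point then shifts by about 0.1 mm for each newton of push at the handle; 9 to 25 N is a firm press.
- hub (a point): Point on the handwheel's vertical axis, at the height of the middle of the red handle, 111 mm above the desk.
- wheel: Black handwheel, a 146 mm disc, top 86 mm above the desk (hub cap 92 mm), origin on its axis. Clockwise from above drives the fence to +y, 30 mm a turn. It has 0.9 rad (about 50 degrees) of lost motion, almost free (1 N or less at the handle), the fence then standing still; where in it the wheel starts varies. Beyond it the screw drags with 2 to 7 N at the handle and stays where left.
- handle (a point): Centre of the red crank handle on the wheel: an upright cylinder 24 mm across, 50 mm tall, from 86 to 136 mm above the desk, 60 mm from the wheel's axis; its starting angle varies widely. It spins freely about its own axis, so the gripper need not turn with it. From the start, the stop is met after 2.2 to 3.7 rad of anticlockwise turning.
- fence (a point): Edge (facing +y) of the yellow pointer on the aluminium fence, 36 mm above the desk, at the punch's x = 88 mm. It slides along the punch's y only. Going back (-y) it meets a pad on a dark block on the bed; there the push at the handle climbs by some 2 to 4 N per mm of hand travel. About 15 N (drag included) along the handle's path is a firm press, 8 N too little, over 25 N forces it.
- line (a point): Edge of the red marker's line, 30 mm above the desk, x 96 mm in the punch's axes: the marker's small red block stands on the base beside the bed, set a little differently each time. The fence's pointer edge must finish level with it along the punch's y. From the stop it is 4 to 10 mm to +y.
- pin (a point): Top of a yellow pin, 8 mm across, 42 mm from the wheel's axis, standing up through a pale curved window in the wheel. It turns with the screw, so it moves along the window as the wheel turns in its play.
- green (a point): Green spot at one end of that window, on the wheel, 42 mm from its axis. The pin stands on it (seen from above) when the play is taken up clockwise, and 0.9 rad (37 mm) away from it when taken up anticlockwise.
- bowl1: Round steel bowl, 150 mm across and 60 mm high, origin under its centre. Leave alone.
- bowl2: Second such bowl. Leave alone.
- bottle: Glass bottle, 60 mm across and 170 mm high, origin under its centre. Leave alone.

How it is judged (in metres and radians):
On the way, in this order (a step that is already met when the one before it is completed fails the run):
1. the fence is wound back and pressed firmly against its stop (within 0.3 mm of touching, far end of the punch shifted over 0.9 mm: about 9 N at the handle) (y of fence in the frame of punch below 0.14362 m and distance of far_end from where it was at the start of the episode above 0.0009 m), for 0.05 s.
2. the fence is wound forward to the red line, with the play taken up clockwise (horizontal distance between pin and green below 0.005 m and y of fence in the frame of line between -0.0012 and 0.0012 m), for 0.2 s.
At the end, for the whole second after the job is handed in: The fence's pointer edge is within 1.2 mm of the red marker's line, the yellow pin within 5 mm of the green spot (play taken up clockwise), and the wheel is still (all of step 2 and angular speed of wheel below 0.05 rad/s); the robot touches nothing.
It fails at once if the stop is forced or the punch is shoved: its far end shifts by over 2.8 mm (about 26 N at the handle) (distance of far_end from where it was at the start of the episode above 0.0028 m).
It fails at once if the first bowl is shoved more than 15 mm or tipped (distance of bowl1 from where it was at the start of the episode above 0.015 m or angle between bowl1's own z axis and vertical above 0.3 rad).
It fails at once if the second bowl is shoved more than 15 mm or tipped (distance of bowl2 from where it was at the start of the episode above 0.015 m or angle between bowl2's own z axis and vertical above 0.3 rad).
It fails at once if the bottle is shoved more than 15 mm or tipped (distance of bottle from where it was at the start of the episode above 0.015 m or angle between bottle's own z axis and vertical above 0.3 rad).
It also fails if it takes over 64 s, if anything falls off the work surface, if the arm or the gripper's body presses on something with over 40 N, if the wrist force passes 120 N, or if a joint passes its speed limit or range.

## Working session

There is one attempt and no reset: what is moved stays moved. The work goes in short steps, Python scripts to look and compute and a tool call to move; the robot and the scene stay as the last step left them, time stands still between calls to the robot, and variables do not carry over. Pictures are saved under pics/ and viewed, and the job is handed in when it is done.

Besides the shell and the picture viewer there is one more tool, called after "Call:" as a command line: name --argument value ..., lists and objects as JSON in quotes. jog_arm: Moves the arm, as the interface text tells. Its arguments: {"type":"object","properties":{"steps":{"type":"array"}},"required":["steps"]}

```bash
mkdir -p pics; python3 - <<'E'
from workcell import ctrl
import cv2
for n in("side","top"):
    im=ctrl.get_image(n);cv2.imwrite(f"pics/{n}0.png",im[:,:,::-1]);i=ctrl.camera_info(n);print(n,i)
    for t in("hub","handle","fence","line","pin","green","far_end","punch","bowl1","bottle"):
        print(t,[(r["uv"],round(r["p"],2)) for r in ctrl.landmark_of(t,n)[:3]])
o=ctrl.get_obs();print(o)
E
```

```text
side {'fx': 408.1274338607936, 'fy': 408.1274338607936, 'cx': 261.55586583151745, 'cy': 192.44037912299513, 'dist': array([-0.04489052,  0.        ,  0.        ,  0.        ,  0.        ]), 'origin': array([-179.37152277, -774.48736847,  849.4653054 ]), 'attitude': array([-2.03294689,  0.9097366 , -0.44787096])}
hub [([280.1, 211.4], 0.83)]
handle [([288.1, 197.9], 0.69), ([254.3, 197.9], 0.26)]
fence [([251.4, 200.4], 0.61)]
line [([279.4, 218.5], 0.74)]
pin [([271.6, 207.8], 0.85)]
green [([263.3, 217.2], 0.71)]
far_end [([192.0, 198.8], 0.8)]
punch [([276.7, 241.5], 0.59), ([254.0, 198.9], 0.43)]
bowl1 [([338.9, 220.8], 0.81), ([336.9, 298.0], 0.73)]
bottle [([371.3, 263.6], 0.66)]
top {'fx': 459.812230829098, 'fy': 459.812230829098, 'cx': 253.5189883058287, 'cy': 191.708737735305, 'dist': array([0.03529523, 0.        , 0.        , 0.        , 0.        ]), 'origin': array([ 449.05546677,  -46.58207793, 1304.87941348]), 'attitude': array([-2.15177287,  2.17766587, -0.13094309])}
hub [([297.4, 206.7], 0.7)]
handle [([167.7, 233.0], 0.55), ([288.4, 183.1], 0.43)]
fence [([231.5, 185
[... 227 characters left out ...]
5, 137.1], 0.9)]
bottle [([386.8, 179.5], 0.86)]
{'t': 1.1, 'qpos': array([ 1.15297981e+00,  4.23070704e-01,  1.62987532e+00, -5.36448364e-06,
        1.08857647e+00, -1.89899582e-02]), 'qvel': array([-0.00033473,  0.00072284, -0.00017415, -0.0004903 ,  0.00069152,
        0.00096177]), 'joint_torque': array([-7.55703659e-04, -5.44603801e+01, -2.74036521e+01,  6.42859563e-02,
        1.68325572e-02,  4.01092211e-05]), 'ee_pos': array([242.68016896, 575.95668876, 404.70308361]), 'orientation': array([6.22323752e-01, 3.07931695e+00, 1.05975246e-04]), 'ft_force': array([-0.13258796,  1.0970454 , -0.58276646]), 'moment': array([ 0.03660741,  0.00802259, -0.00657094]), 'width': 87.98336990023856}
```

View images.

```bash
python3 - <<'E'
import cv2
a=cv2.imread("pics/top0.png");b=cv2.imread("pics/side0.png")
cv2.imwrite("pics/t0c.png",cv2.resize(a[90:290,130:430],None,fx=2.6,fy=2.6,interpolation=cv2.INTER_CUBIC))
cv2.imwrite("pics/s0c.png",cv2.resize(b[130:330,150:420],None,fx=2.9,fy=2.9,interpolation=cv2.INTER_CUBIC))
E
```

```text
(no output)
```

View pics/t0c.png

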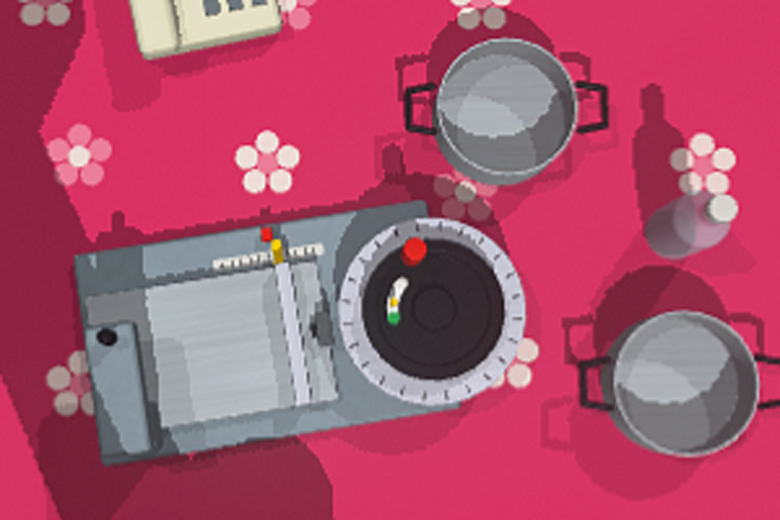

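View pics/s0c.png

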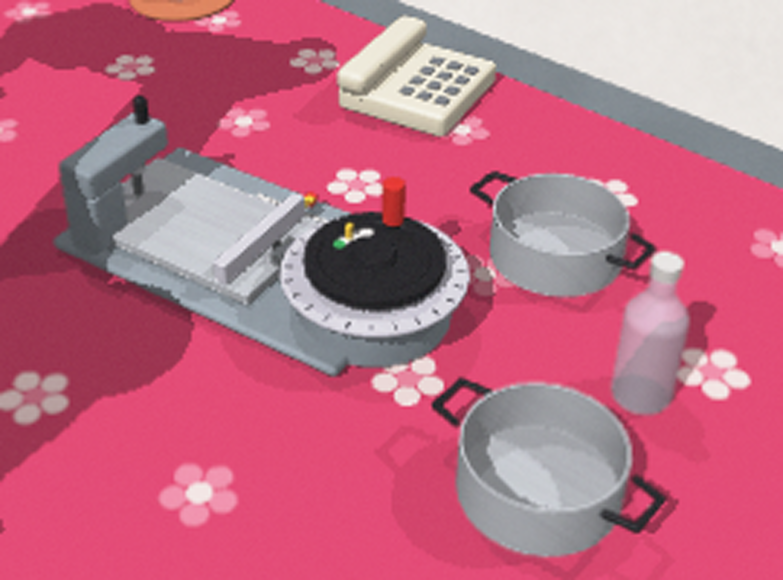

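View pics/side0.png

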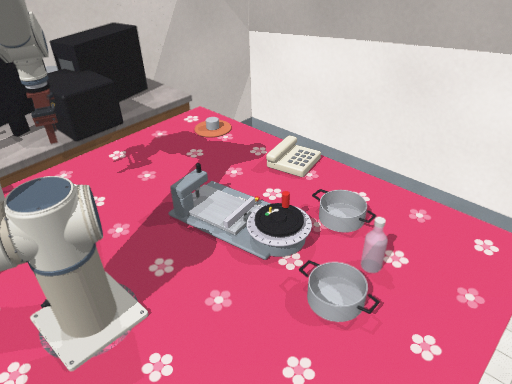

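```bash
cat > h.py <<'E'
import numpy as np,cv2
from scipy.spatial.transform import Rotation as R
from workcell import ctrl
def ray(n,uv):
    i=ctrl.camera_info(n);K=np.array([[i["fx"],0,i["cx"]],[0,i["fy"],i["cy"]],[0,0,1.]])
    p=cv2.undistortPoints(np.array([[uv]],float),K,i["dist"])[0,0]
    return i["origin"],R.from_rotvec(i["attitude"]).apply([p[0],p[1],1])
def atz(n,uv,z):
    o,d=ray(n,uv);return (o+d*(z-o[2])/d[2])
def proj(n,P):
    i=ctrl.camera_info(n);K=np.array([[i["fx"],0,i["cx"]],[0,i["fy"],i["cy"]],[0,0,1.]])
    Rm=R.from_rotvec(i["attitude"]).as_matrix().T
    return cv2.projectPoints(np.atleast_2d(P).astype(float),cv2.Rodrigues(Rm)[0],-Rm@i["origin"],K,i["dist"])[0][:,0]
E
python3 - <<'E'
from h import *
np.set_printoptions(precision=1,suppress=True)
Z=dict(hub=111,handle=111,fence=36,line=30,pin=90,green=86,far_end=10,punch=0,bowl1=0,bottle=0)
for n in("top","side"):
    for t,z in Z.items():
        print(n,t,[(atz(n,r["uv"],z),round(r["p"],2),np.round(r["uv"],1)) for r in ctrl.landmark_of(t,n)[:3]])
print(atz("top",[130+415/2.6,90+250/2.6],136))
# dial circle via trace
for t in("wheel","handle"):
  for n in("top","side"):
    for r in ctrl.trace(t,n)[:2]:
        m=r["pixels"];ys,xs=np.nonzero(m);print(t,n,r["p"],r["bbox"],xs.mean(),ys.mean(),len(xs))
E
```

```text
top hub [(array([ 546.5, -168. ,  111. ]), 0.7, array([297.4, 206.7]))]
top handle [(array([482.4, 168.5, 111. ]), 0.55, array([167.7, 233. ])), (array([ 608.7, -145.9,  111. ]), 0.43, array([288.4, 183.1]))]
top fence [(array([613.3,   6.3,  36. ]), 0.68, array([231.5, 185.7]))]
top line [(array([613.9,  -8. ,  30. ]), 0.44, array([236.7, 185.7]))]
top pin [(array([ 549.2, -129.4,   90. ]), 0.76, array([282. , 206.5]))]
top green [(array([ 529.3, -131.4,   86. ]), 0.89, array([282.8, 214.1]))]
top far_end [(array([486.4, 187.6,  10. ]), 0.76, array([167.4, 232.6])), (array([ 474.6, -428.5,   10. ]), 0.18, array([387.5, 234.2]))]
top punch [(array([ 541.4, -170.2,    0. ]), 0.73, array([294.3, 211.7]))]
top bowl1 [(array([ 466.1, -431.6,    0. ]), 0.93, array([387.7, 237.3])), (array([ 756.8, -253.7,    0. ]), 0.9, array([321.5, 137.1]))]
top bottle [(array([ 630.6, -436.7,    0. ]), 0.86, array([386.8, 179.5]))]
side hub [(array([ 543.4, -175.4,  111. ]), 0.83, array([280.1, 211.4]))]
side handle [(array([ 610.3, -150.9,  111. ]), 0.69, array([288.1, 197.9])), (array([542.5, -73. , 
[... 521 characters left out ...]
3, array([254. , 198.9]))]
side bowl1 [(array([ 739.8, -261.5,   -0. ]), 0.81, array([338.9, 220.8])), (array([ 468.7, -435.2,    0. ]), 0.73, array([336.9, 298. ]))]
side bottle [(array([ 638.7, -439.2,    0. ]), 0.66, array([371.3, 263.6]))]
[ 597.5 -146.8  136. ]
wheel top 0.61 [267.8, 179.2, 323.5, 234.4] 296.4827729348277 208.33208800332088 2409
wheel side 0.77 [256.4, 190.8, 303.1, 238.9] 279.28780131482836 218.12490869247625 1369
handle top 0.64 [351.6, 206.8, 431.7, 264.3] 391.67214213878646 237.0657056654375 2983
handle top 0.46 [281.2, 180.0, 294.5, 189.6] 288.9120879120879 185.94505494505495 91
handle side 0.58 [284.6, 190.1, 289.6, 205.6] 285.39516129032256 199.03225806451613 124
```

```bash
python3 - <<'E'
from h import *
np.set_printoptions(precision=1,suppress=True)
for n in("top","side"):
    im=cv2.imread(f"pics/{n}0.png").astype(int);b,g,r=im[...,0],im[...,1],im[...,2]
    box=dict(top=(262,174,330,240),side=(245,185,312,245))[n]
    m=np.zeros(r.shape,np.uint8);x0,y0,x1,y1=box
    dk=((r<75)&(g<75)&(b<75))
    m[y0:y1,x0:x1]=dk[y0:y1,x0:x1]
    k,l,s,c=cv2.connectedComponentsWithStats(m);j=1+np.argmax(s[1:,4]);m=(l==j).astype(np.uint8)
    cs,_=cv2.findContours(m,cv2.RETR_EXTERNAL,cv2.CHAIN_APPROX_NONE);h=cv2.convexHull(max(cs,key=len))
    P=np.array([atz(n,p,86) for p in h[:,0].astype(float)])[:,:2]
    from scipy.optimize import least_squares
    f=least_squares(lambda q:np.hypot(*(P-q[:2]).T)-q[2],[545,-170,73],loss="soft_l1");print(n,"wheel",f.x,s[j],np.abs(f.fun).mean())
    red=((r>150)&(g<60)&(b<60)&(b*3<r));ys,xs=np.nonzero(red)
    k,l,s,c=cv2.connectedComponentsWithStats(red.astype(np.uint8))
    for j in range(1,k):
        if s[j,4]>3: print(n,s[j],c[j],atz(n,c[j],111)[:2],atz(n,c[j],136)[:2],atz(n,c[j],30)[:2])
    yel=((r>150)&(g>110)&(b<80)).astype(np.uint8)
    k,l,s,c=cv2.connectedComponentsWithStats(yel)
    for j in range(1,k): print(n,"yel",s[j],c[j],atz(n,c[j],36)[:2],atz(n,c[j],90)[:2])
E
```

```text
top wheel [ 544.  -167.5   71.8] [ 270  182   54   54 2140] 0.374780135909747
top [231 178   4   5  17] [232.3 179.9] [618.9   1. ] [615.4  -0. ] [630.5   4.2]
top [285 182   9  10  64] [289.1 186. ] [ 601.1 -147.5] [ 597.9 -145.4] [ 611.4 -154.4]
top yel [39 57 18  7 41] [48.3 59. ] [981.7 523.2] [959. 499.]
top yel [32 59  2  1  2] [32.5 59. ] [981.8 567.2] [959.1 541.1]
top yel [35 58  2  1  2] [35.5 58. ] [984.7 558.9] [961.9 533.2]
top yel [41 60  1  2  2] [41.  60.5] [977.4 543.4] [954.9 518.3]
top yel [58 61 13 22 63] [64.4 70.3] [948.6 477.2] [927.3 455. ]
top yel [49 63  7  3 13] [52.3 63.8] [967.5 511.5] [945.4 487.8]
top yel [55 66  2  3  3] [55.3 67. ] [958.2 502.8] [936.6 479.4]
top yel [58 66  1  2  2] [58.  66.5] [959.7 495.4] [938.  472.3]
top yel [53 69  1  1  1] [53. 69.] [952.4 509.1] [931.  485.5]
top yel [55 72  1  1  1] [55. 72.] [943.6 503.3] [922.5 479.9]
top yel [16 75  1  1  1] [16. 75.] [935.  611.3] [914.3 583.3]
top yel [26 74  1  1  1] [26. 74.] [937.9 583.7] [917.1 556.9]
top yel [15 77  2  2  2] [15.5 77.5] [927.7 612.4] [907.4 584.3]
top yel [22 77  1
[... 2176 characters left out ...]
30.7 557.8] [814.4 532.1]
top yel [235 182   4  10  31] [236.3 186.4] [611.2  -7. ] [604.3  -8.7]
top yel [280 205   3   3   8] [280.9 205.9] [ 555.4 -130. ] [ 550.9 -126.4]
top yel [  0 360   1   3   3] [  0. 361.] [157.1 614.9] [169.5 586.7]
top yel [  1 364   5  20  21] [  3.  373.8] [124.8 605. ] [138.6 577.3]
top yel [  7 383   1   1   1] [  7. 383.] [101.7 593.5] [116.5 566.2]
side wheel [ 538.8 -174.1   75. ] [ 255  203   49   34 1212] 1.6058290240590083
side [282 191   8  17  87] [284.8 199.6] [ 597.1 -148.9] [ 570.8 -170. ] [682.3 -80.2]
side yel [255 197   4   4   9] [256.3 198.3] [618.6  -8.6] [565.6 -59.4]
side yel [269 207   3   5  10] [269.7 208.6] [605.8 -79.6] [ 553.7 -125.8]
```

```bash
python3 - <<'E'
import cv2,numpy as np
a=cv2.imread("pics/top0.png")[170:200,215:255];b=cv2.imread("pics/side0.png")[185:215,240:280]
cv2.imwrite("pics/z0.png",np.vstack([cv2.resize(x,None,fx=10,fy=10,interpolation=cv2.INTER_NEAREST) for x in(a,b)]))
print(cv2.imread("pics/top0.png")[176:194,228:244,::-1].tolist().__len__())
for r in range(177,193): print(r,[tuple(map(int,p[::-1])) for p in cv2.imread("pics/top0.png")[r,229:241]])
E
```

```text
18
177 [(106, 119, 126), (98, 79, 84), (128, 67, 72), (150, 78, 81), (185, 65, 66), (108, 74, 76), (94, 107, 114), (96, 106, 113), (94, 101, 107), (144, 158, 168), (142, 155, 164), (144, 157, 166)]
178 [(135, 160, 169), (197, 69, 68), (221, 41, 37), (221, 43, 40), (230, 38, 30), (131, 63, 65), (85, 97, 103), (99, 106, 113), (97, 102, 109), (146, 160, 169), (144, 157, 166), (143, 156, 165)]
179 [(140, 164, 173), (185, 85, 85), (230, 34, 29), (227, 33, 26), (231, 34, 29), (152, 47, 47), (82, 95, 100), (88, 95, 101), (96, 103, 109), (148, 161, 171), (146, 159, 168), (145, 156, 166)]
180 [(127, 147, 156), (162, 86, 89), (231, 33, 30), (227, 35, 31), (231, 35, 31), (199, 31, 30), (82, 96, 103), (84, 92, 100), (97, 102, 112), (108, 116, 124), (106, 113, 121), (145, 158, 168)]
181 [(125, 141, 152), (118, 78, 80), (234, 31, 28), (230, 36, 29), (236, 37, 33), (174, 23, 28), (75, 89, 107), (76, 86, 104), (93, 102, 118), (95, 101, 112), (94, 99, 106), (147, 160, 169)]
182 [(126, 142, 150), (106, 103, 109), (213, 24, 20), (181, 21, 18), (149, 38, 44), (181, 100, 13), (194, 167, 54), (237, 195, 2
[... 1351 characters left out ...]
(206, 207, 209), (164, 145, 83), (165, 134, 7), (168, 132, 9), (167, 132, 11), (131, 130, 135), (114, 114, 114)]
190 [(114, 112, 111), (194, 192, 188), (144, 142, 139), (146, 143, 142), (113, 109, 109), (136, 137, 142), (188, 166, 76), (167, 130, 0), (166, 132, 0), (169, 133, 0), (82, 84, 92), (91, 95, 101)]
191 [(119, 123, 125), (138, 141, 140), (99, 100, 103), (90, 94, 99), (83, 86, 92), (85, 90, 98), (147, 136, 82), (151, 131, 65), (172, 168, 180), (192, 188, 197), (191, 192, 209), (205, 206, 221)]
192 [(101, 109, 114), (102, 110, 116), (81, 84, 92), (79, 83, 90), (78, 84, 90), (67, 71, 79), (89, 87, 86), (205, 202, 213), (202, 203, 220), (203, 204, 221), (202, 204, 218), (211, 210, 224)]
```

View pics/z0.png

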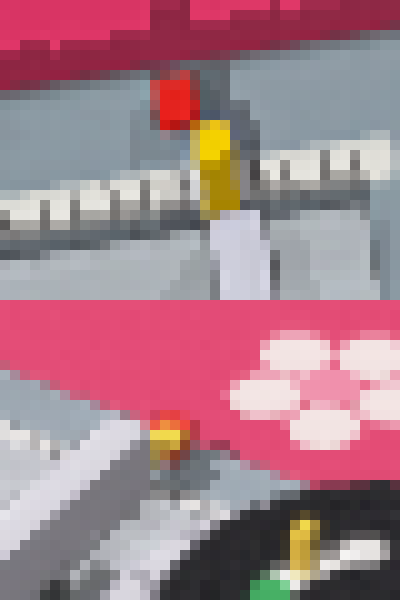

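```bash
cat >> h.py <<'E'
HUB=np.array([544,-167.5,0]);YA=np.array([-.161,.987,0]);XA=np.array([.987,.161,0])
def pw(x,y,z): return HUB+x*XA+y*YA+np.array([0,0,z])
E
python3 - <<'E'
from h import *
np.set_printoptions(precision=1,suppress=True)
for n in("top","side"):
    for nm,p in dict(fence150=(88,150,36),line147=(96,147,30),line153=(96,153,30),c1=(125,370,18),c2=(-105,370,18),c3=(125,-20,18),bed=(0,110,32),head=(-95,350,158)).items(): print(n,nm,proj(n,pw(*p)))
a=cv2.imread("pics/top0.png");
for x,y,z in [(125,370,18),(-105,370,18),(125,-20,18),(-105,-20,18),(88,150,36),(96,150,30),(105,370,18)]:
    u=proj("top",pw(x,y,z))[0];print(x,y,(u-[130,90])*2.6)
E
```

```text
top fence150 [[235.7 188. ]]
top line147 [[236.3 185.3]]
top line153 [[234.2 185.7]]
top c1 [[156.5 189.3]]
top c2 [[168.9 271. ]]
top c3 [[292.8 165.8]]
top bed [[255.3 216.8]]
top head [[166.3 268.7]]
side fence150 [[253.2 199.5]]
side line147 [[255.3 200. ]]
side line153 [[253.8 199.5]]
side c1 [[209.4 179.6]]
side c2 [[165.6 212.6]]
side c3 [[303.1 214.6]]
side bed [[248.2 218.6]]
side head [[165.7 177.6]]
125 370 [ 68.9 258.2]
-105 370 [101.2 470.6]
125 -20 [423.3 197. ]
-105 -20 [462.6 406.2]
88 150 [274.8 254.8]
96 150 [273.7 248.2]
105 370 [ 71.7 276.3]
```

Call:
jog_arm --steps '[[[0,0,0,0,0,6.72,-1],[0,0,0,0,0,6.72,-1],[0,0,0,0,0,6.72,-1],[0,0,0,0,0,6.72,-1],[0,0,0,0,0,6.72,-1],[0,0,0,0,0,6.72,-1],[0,0,0,0,0,6.72,-1],[0,0,0,0,0,6.72,-1],[0,0,0,0,0,6.72,-1],[0,0,0,0,0,6.72,-1],[0,0,0,0,0,0,-1]]]'

```text
t: 3.22
ee_pos: [242.7, 576.0, 404.7]
orientation: [2.227, 2.216, 0.0]
ft_force: [0.0, -0.4, -0.2]
width: 87.9
```

```bash
python3 - <<'E'
from h import *
np.set_printoptions(precision=3,suppress=True)
o=ctrl.get_obs();print(o["t"],o["qpos"],o["ee_pos"]);print(R.from_rotvec(o["orientation"]).as_matrix())
E
```

```text
3.2167 [ 1.153  0.423  1.63  -0.     1.089  1.158] [242.665 575.961 404.696]
[[ 0.005  1.     0.   ]
 [ 1.    -0.005  0.   ]
 [ 0.     0.    -1.   ]]
```

Call:
jog_arm --steps '[[[-0.036,0.018,0,0,0,0,-1],[-0.036,0.018,0,0,0,0,-1],[-0.036,0.018,0,0,0,0,-1],[-0.036,0.018,0,0,0,0,-1],[-0.036,0.018,0,0,0,0,-1],[-0.036,0.018,0,0,0,0,-1],[-0.036,0.018,0,0,0,0,-1],[-0.036,0.018,0,0,0,0,-1],[-0.036,0.018,0,0,0,0,-1],[-0.036,0.018,0,0,0,0,-1],[-0.036,0.018,0,0,0,0,-1],[-0.036,0.018,0,0,0,0,-1],[-0.036,0.018,0,0,0,0,-1],[-0.036,0.018,0,0,0,0,-1],[-0.036,0.018,0,0,0,0,-1],[-0.036,0.018,0,0,0,0,-1],[-0.036,0.018,0,0,0,0,-1],[-0.036,0.018,0,0,0,0,-1],[-0.036,0.018,0,0,0,0,-1],[-0.036,0.018,0,0,0,0,-1]]]'

```text
t: 4.88
ee_pos: [602.6, -146.5, 404.8]
orientation: [2.218, 2.225, 0.0]
ft_force: [0.2, 1.1, -0.4]
width: 87.9
```

```bash
python3 - <<'E'
from h import *
np.set_printoptions(precision=3,suppress=True)
for n in("side","top"):
    im=ctrl.get_image(n);cv2.imwrite(f"pics/{n}1.png",im[:,:,::-1])
o=ctrl.get_obs();print(o["t"],o["qpos"],o["ee_pos"],o["qvel"]);print(R.from_rotvec(o["orientation"]).as_matrix())
a=cv2.imread("pics/top1.png")[140:270,180:360];b=cv2.imread("pics/side1.png")[120:270,180:360]
cv2.imwrite("pics/c1.png",np.hstack([cv2.resize(a,(400,288)),cv2.resize(b,(400,288))]))
E
```

```text
4.9833 [-0.261  0.418  1.637 -0.001  1.083 -0.259] [ 603.905 -149.049  404.766] [ 0.059 -0.035  0.081  0.031  0.011  0.056]
[[ 0.001  1.     0.002]
 [ 1.    -0.001 -0.002]
 [-0.002  0.002 -1.   ]]
```

View pics/c1.png

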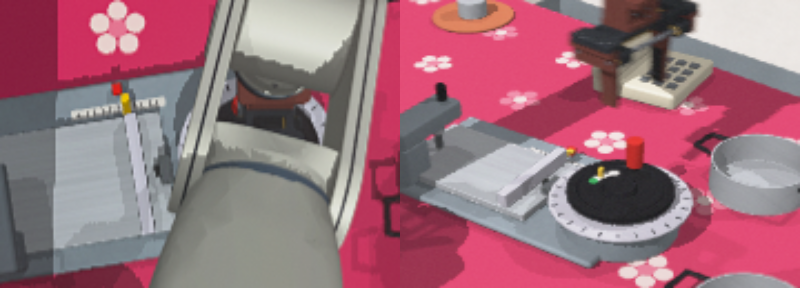

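Call:
jog_arm --steps '[[[-0.001,0,0.02,0,0,0,-1],[0,0,0.02,0,0,0,-1],[0,0,0.01,0,0,0,-1],[0,0,0,0,0,0,-1]]]'

```text
t: 5.32
ee_pos: [601.0, -144.7, 352.2]
orientation: [-2.217, -2.22, 0.004]
ft_force: [0.3, -0.3, -0.7]
width: 88.1
```

Call:
jog_arm --steps '[[[0,0,0,0,0,0,-1],[0,0,0,0,0,0,-1]]]'

```text
t: 5.48
ee_pos: [602.4, -145.1, 355.7]
orientation: [2.22, 2.221, 0.001]
ft_force: [0.5, 0.1, -0.6]
width: 87.8
```

```bash
python3 - <<'E'
from h import *
np.set_printoptions(precision=4,suppress=True)
im=ctrl.get_image("side");cv2.imwrite("pics/side2.png",im[:,:,::-1])
o=ctrl.get_obs();print(o["t"],o["ee_pos"],o["qvel"]);Rm=R.from_rotvec(o["orientation"]).as_matrix();print(Rm)
tip=o["ee_pos"]+Rm[:,2]*182;print(tip, proj("side",tip),proj("side",[599,-147,136]),proj("side",[599,-147,86]))
cv2.imwrite("pics/c2.png",cv2.resize(im[100:260,200:360,::-1],(640,640),interpolation=cv2.INTER_CUBIC))
E
```

```text
5.5333 [ 602.4785 -145.1071  355.9206] [-0.0009 -0.0028  0.0011 -0.0011 -0.0019  0.0017]
[[-0.0003  1.      0.0018]
 [ 1.      0.0003 -0.0005]
 [-0.0005  0.0018 -1.    ]]
[ 602.8069 -145.191   173.9209] [[285.4707 181.1463]] [[284.8993 192.3723]] [[284.6151 205.5991]]
```

View pics/c2.png

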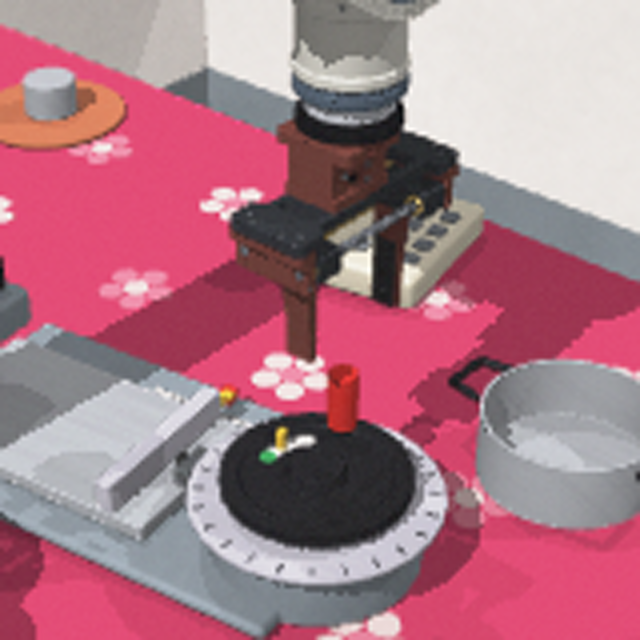

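Call:
jog_arm --steps '[[[-0.001,-0.0017,0.02,0,0,0,-1],[-0.001,-0.0017,0.02,0,0,0,-1],[0,0,0.02,0,0,0,-1],[0,0,0.01,0,0,0,-1],[0,0,0.007,0,0,0,-1],[0,0,0,0,0,0,-1],[0,0,0,0,0,0,-1],[0,0,0,0,0,0,-1]]]'

```text
t: 6.2
ee_pos: [599.2, -147.4, 278.9]
orientation: [2.221, 2.219, 0.002]
ft_force: [-0.4, 0.3, 1.0]
width: 88.1
```

```bash
python3 - <<'E'
from h import *
np.set_printoptions(precision=4,suppress=True)
im=ctrl.get_image("side");cv2.imwrite("pics/side3.png",im[:,:,::-1])
o=ctrl.get_obs();print(o["t"],o["ee_pos"],o["ft_force"]);Rm=R.from_rotvec(o["orientation"]).as_matrix();print(Rm)
cv2.imwrite("pics/c3.png",cv2.resize(im[130:250,220:340,::-1],(600,600),interpolation=cv2.INTER_CUBIC))
E
```

```text
6.25 [ 599.1709 -147.441   278.9147] [0.0441 0.1893 0.7047]
[[ 0.0007  1.      0.002 ]
 [ 1.     -0.0007 -0.0006]
 [-0.0006  0.002  -1.    ]]
```

View pics/c3.png

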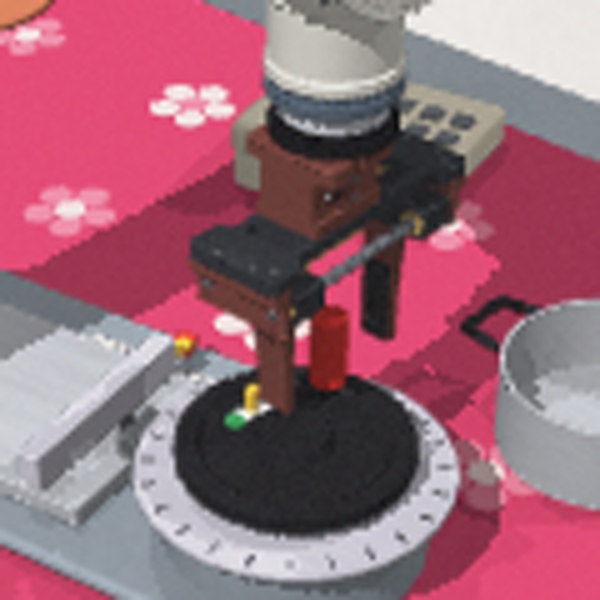

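Call:
jog_arm --steps '[[[0,0,0,0,0,0,1],[0,0,0,0,0,0,1],[0,0,0,0,0,0,1],[0,0,0,0,0,0,1],[0,0,0,0,0,0,1],[0,0,0,0,0,0,1],[0,0,0,0,0,0,1],[0,0,0,0,0,0,1],[0,0,0,0,0,0,1],[0,0,0,0,0,0,1]]]'

```text
t: 7.08
ee_pos: [599.0, -147.4, 277.9]
orientation: [2.222, 2.22, 0.001]
ft_force: [2.6, 0.9, 0.9]
width: 24.5
```

```bash
cat > seg.py <<'E'
import sys,numpy as np
def seg(p0,p1,n,r=60.):
    # tool x = world y, tool y = world x ; round cumulative so no drift
    ph=np.linspace(p0,p1,n+1);P=np.round(np.c_[r*np.sin(ph),r*np.cos(ph)],1);d=np.diff(P,axis=0)/1000
    print("[["+", ".join("[%g, %g, 0, 0, 0, 0, 1]"%(round(a,4),round(b,4)) for a,b in d)+"]]")
if __name__=="__main__":
    a=sys.argv; seg(np.radians(float(a[1])),np.radians(float(a[2])),int(a[3]))
E
python3 seg.py 20.6 50.6 8
```

```text
[[[0.0036, -0.0015, 0, 0, 0, 0, 1], [0.0036, -0.0018, 0, 0, 0, 0, 1], [0.0034, -0.0019, 0, 0, 0, 0, 1], [0.0032, -0.0022, 0, 0, 0, 0, 1], [0.0031, -0.0024, 0, 0, 0, 0, 1], [0.003, -0.0026, 0, 0, 0, 0, 1], [0.0028, -0.0028, 0, 0, 0, 0, 1], [0.0026, -0.0029, 0, 0, 0, 0, 1]]]
```

Call:
jog_arm --steps '[[[0.0036,-0.0015,0,0,0,0,1],[0.0036,-0.0018,0,0,0,0,1],[0.0034,-0.0019,0,0,0,0,1],[0.0032,-0.0022,0,0,0,0,1],[0.0031,-0.0024,0,0,0,0,1],[0.003,-0.0026,0,0,0,0,1],[0.0028,-0.0028,0,0,0,0,1],[0.0026,-0.0029,0,0,0,0,1],[0,0,0,0,0,0,1]]]'

```text
t: 7.83
ee_pos: [580.2, -122.4, 277.6]
orientation: [2.22, 2.22, -0.001]
ft_force: [0.3, -5.2, -4.0]
width: 23.7
```

```bash
python3 - <<'E'
from h import *
np.set_printoptions(precision=2,suppress=True)
o=ctrl.get_obs();print(o["t"],o["ee_pos"],o["ft_force"]);Rm=R.from_rotvec(o["orientation"]).as_matrix();print(Rm)
E
python3 seg.py 50.6 90.6 10
```

```text
7.8333 [ 580.2  -122.37  277.58] [ 0.26 -5.2  -3.97]
[[ 0.  1.  0.]
 [ 1. -0. -0.]
 [-0.  0. -1.]]
[[[0.0025, -0.0033, 0, 0, 0, 0, 1], [0.0023, -0.0035, 0, 0, 0, 0, 1], [0.0021, -0.0037, 0, 0, 0, 0, 1], [0.0018, -0.0038, 0, 0, 0, 0, 1], [0.0015, -0.0039, 0, 0, 0, 0, 1], [0.0012, -0.004, 0, 0, 0, 0, 1], [0.001, -0.004, 0, 0, 0, 0, 1], [0.0007, -0.0042, 0, 0, 0, 0, 1], [0.0004, -0.0041, 0, 0, 0, 0, 1], [0.0001, -0.0042, 0, 0, 0, 0, 1]]]
```

Call:
jog_arm --steps '[[[0.0025,-0.0033,0,0,0,0,1],[0.0023,-0.0035,0,0,0,0,1],[0.0021,-0.0037,0,0,0,0,1],[0.0018,-0.0038,0,0,0,0,1],[0.0015,-0.0039,0,0,0,0,1],[0.0012,-0.004,0,0,0,0,1],[0.001,-0.004,0,0,0,0,1],[0.0007,-0.0042,0,0,0,0,1],[0.0004,-0.0041,0,0,0,0,1],[0.0001,-0.0042,0,0,0,0,1]]]'

```text
t: 8.67
ee_pos: [543.0, -110.0, 277.7]
orientation: [2.217, 2.216, 0.002]
ft_force: [6.5, -12.7, -12.5]
width: 23.9
```

```bash
python3 seg.py 90.6 130.6 10
python3 - <<'E'
from h import *
np.set_printoptions(precision=2,suppress=True)
for n in("side","top"):
    im=ctrl.get_image(n);cv2.imwrite(f"pics/{n}4.png",im[:,:,::-1])
a=cv2.imread("pics/top4.png")[140:260,190:310];b=cv2.imread("pics/side4.png")[130:250,220:340]
cv2.imwrite("pics/c4.png",np.hstack([cv2.resize(a,(400,400)),cv2.resize(b,(400,400))]))
o=ctrl.get_obs();print(o["t"],o["ee_pos"],o["ft_force"])
E
```

```text
[[[-0.0002, -0.0042, 0, 0, 0, 0, 1], [-0.0005, -0.0042, 0, 0, 0, 0, 1], [-0.0007, -0.0041, 0, 0, 0, 0, 1], [-0.0011, -0.004, 0, 0, 0, 0, 1], [-0.0013, -0.004, 0, 0, 0, 0, 1], [-0.0016, -0.0039, 0, 0, 0, 0, 1], [-0.0019, -0.0037, 0, 0, 0, 0, 1], [-0.0022, -0.0036, 0, 0, 0, 0, 1], [-0.0023, -0.0035, 0, 0, 0, 0, 1], [-0.0026, -0.0032, 0, 0, 0, 0, 1]]]
8.7667 [ 542.51 -110.01  277.58] [  5.55 -12.78 -11.75]
```

View pics/c4.png

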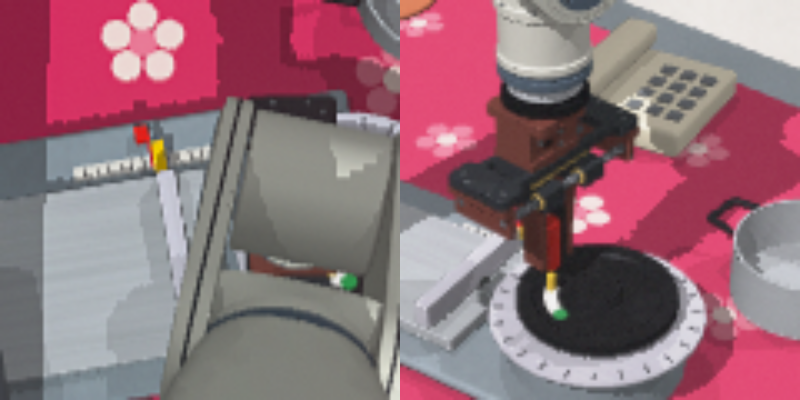

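Call:
jog_arm --steps '[[[-0.0007,-0.0042,0,0,0,0,1],[-0.001,-0.0042,0,0,0,0,1],[-0.0012,-0.0041,0,0,0,0,1],[-0.0013,-0.004,0,0,0,0,1],[-0.0013,-0.004,0,0,0,0,1],[-0.0016,-0.0039,0,0,0,0,1],[-0.0019,-0.0037,0,0,0,0,1]]]'

```text
t: 9.35
ee_pos: [515.5, -118.0, 278.0]
orientation: [2.218, 2.216, 0.006]
ft_force: [10.1, -3.6, -11.4]
width: 23.8
```

```bash
cat > st.py <<'E'
from h import *
import sys
np.set_printoptions(precision=2,suppress=True)
o=ctrl.get_obs();p=o["ee_pos"];f=o["ft_force"]
hx,hy=543.5,-170
ph=np.arctan2(p[1]-hy,p[0]-hx)
print("t",o["t"],"pos",p,"f",f,"phi",np.degrees(ph),"r",np.hypot(p[1]-hy,p[0]-hx),"Ft",-f[0]*np.sin(ph)+f[1]*np.cos(ph),"Fr",f[0]*np.cos(ph)+f[1]*np.sin(ph))
E
python3 st.py; python3 seg.py 118.6 158.6 12
```

```text
t 9.35 pos [ 515.5  -118.02  277.95] f [ 10.15  -3.55 -11.36] phi 118.30373187028972 r 59.04322887593119 Ft -7.251732283067323 Fr -7.940914852440084
[[[-0.0018, -0.003, 0, 0, 0, 0, 1], [-0.0019, -0.0029, 0, 0, 0, 0, 1], [-0.0021, -0.0028, 0, 0, 0, 0, 1], [-0.0023, -0.0027, 0, 0, 0, 0, 1], [-0.0024, -0.0025, 0, 0, 0, 0, 1], [-0.0025, -0.0024, 0, 0, 0, 0, 1], [-0.0027, -0.0022, 0, 0, 0, 0, 1], [-0.0028, -0.0021, 0, 0, 0, 0, 1], [-0.0029, -0.0019, 0, 0, 0, 0, 1], [-0.0031, -0.0017, 0, 0, 0, 0, 1], [-0.0031, -0.0016, 0, 0, 0, 0, 1], [-0.0032, -0.0014, 0, 0, 0, 0, 1]]]
```

Call:
jog_arm --steps '[[[-0.0022,-0.0028,0,0,0,0,1],[-0.0023,-0.0027,0,0,0,0,1],[-0.0022,-0.0027,0,0,0,0,1],[-0.0023,-0.0027,0,0,0,0,1],[-0.0024,-0.0025,0,0,0,0,1],[-0.0025,-0.0024,0,0,0,0,1],[-0.0027,-0.0022,0,0,0,0,1]]]'

```text
t: 9.93
ee_pos: [497.1, -133.9, 277.9]
orientation: [2.221, 2.217, 0.006]
ft_force: [8.7, 2.3, -9.0]
width: 23.9
```

```bash
python3 st.py; python3 seg.py 141.9 171.9 12
```

```text
t 9.9333 pos [ 497.12 -133.88  277.85] f [ 8.66  2.31 -9.01] phi 142.08729983140177 r 58.791313067396715 Ft -7.141921948472652 Fr -5.414451007834614
[[[-0.0021, -0.0016, 0, 0, 0, 0, 1], [-0.0021, -0.0015, 0, 0, 0, 0, 1], [-0.0023, -0.0013, 0, 0, 0, 0, 1], [-0.0022, -0.0013, 0, 0, 0, 0, 1], [-0.0024, -0.0012, 0, 0, 0, 0, 1], [-0.0024, -0.0011, 0, 0, 0, 0, 1], [-0.0024, -0.001, 0, 0, 0, 0, 1], [-0.0025, -0.0008, 0, 0, 0, 0, 1], [-0.0025, -0.0008, 0, 0, 0, 0, 1], [-0.0025, -0.0006, 0, 0, 0, 0, 1], [-0.0026, -0.0006, 0, 0, 0, 0, 1], [-0.0025, -0.0004, 0, 0, 0, 0, 1]]]
```

Call:
jog_arm --steps '[[[-0.0021,-0.0016,0,0,0,0,1],[-0.0021,-0.0015,0,0,0,0,1]]]'

```text
t: 10.1
ee_pos: [494.0, -138.1, 277.8]
orientation: [2.221, 2.217, 0.006]
ft_force: [9.7, 1.9, -8.9]
width: 23.7
```

```bash
python3 st.py
python3 - <<'E'
from h import *
im=ctrl.get_image("top");cv2.imwrite("pics/top5.png",im[:,:,::-1])
im2=ctrl.get_image("side");cv2.imwrite("pics/side5.png",im2[:,:,::-1])
a=im[165:205,205:265,::-1];b=im2[180:220,225:285,::-1]
cv2.imwrite("pics/z5.png",np.vstack([cv2.resize(x,None,fx=8,fy=7,interpolation=cv2.INTER_NEAREST) for x in(a,b)]))
E
```

```text
t 10.1 pos [ 494.01 -138.06  277.82] f [ 9.68  1.85 -8.94] phi 147.1594351328691 r 58.89867312389876 Ft -6.808427278220295 Fr -7.132132746762129
```

View pics/z5.png

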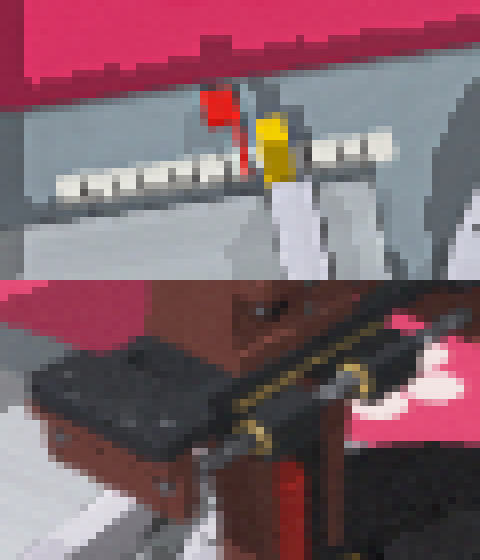

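Call:
jog_arm --steps '[[[-0.0023,-0.0012,0,0,0,0,1],[-0.0022,-0.0011,0,0,0,0,1]]]'

```text
t: 10.37
ee_pos: [491.6, -142.3, 277.8]
orientation: [2.221, 2.217, 0.005]
ft_force: [8.3, 4.0, -6.8]
width: 23.8
```

```bash
python3 st.py
```

```text
t 10.3667 pos [ 491.59 -142.32  277.79] f [ 8.33  4.01 -6.82] phi 151.93124097157332 r 58.83040792160225 Ft -7.455720495316764 Fr -5.4658397644661925
```

Call:
jog_arm --steps '[[[-0.0024,-0.0012,0,0,0,0,1],[-0.0024,-0.0011,0,0,0,0,1]]]'

```text
t: 10.53
ee_pos: [489.2, -147.1, 277.8]
orientation: [2.222, 2.217, 0.005]
ft_force: [8.3, 3.2, -8.1]
width: 23.9
```

```bash
python3 st.py
```

```text
t 10.5333 pos [ 489.2  -147.09  277.76] f [ 8.31  3.22 -8.07] phi 157.12082385666852 r 58.93768667069998 Ft -6.194779366874878 Fr -6.406490799255106
```

Call:
jog_arm --steps '[[[-0.0024,-0.001,0,0,0,0,1],[-0.0025,-0.0007,0,0,0,0,1]]]'

```text
t: 10.7
ee_pos: [487.4, -151.9, 277.7]
orientation: [2.222, 2.218, 0.005]
ft_force: [8.0, 4.5, -6.3]
width: 23.4
```

```bash
python3 st.py
```

```text
t 10.7 pos [ 487.37 -151.93  277.7 ] f [ 7.98  4.52 -6.31] phi 162.1563060015336 r 58.968416440729804 Ft -6.751811424362109 Fr -6.210572538104232
```

Call:
jog_arm --steps '[[[-0.0025,-0.0004,0,0,0,0,1],[-0.0026,-0.0003,0,0,0,0,1]]]'

```text
t: 10.87
ee_pos: [486.3, -156.8, 277.7]
orientation: [2.223, 2.219, 0.004]
ft_force: [5.2, 5.6, -3.3]
width: 23.4
```

```bash
python3 st.py
```

```text
t 10.8667 pos [ 486.27 -156.79  277.66] f [ 5.21  5.62 -3.33] phi 167.00405357745473 r 58.73587251651035 Ft -6.643350293624932 Fr -3.8128692241489275
```

Call:
jog_arm --steps '[[[-0.0026,-0.0001,0,0,0,0,1],[-0.0026,0.0001,0,0,0,0,1]]]'

```text
t: 11.03
ee_pos: [485.7, -161.8, 277.5]
orientation: [-2.223, -2.219, -0.003]
ft_force: [2.1, 6.3, -1.1]
width: 23.5
```

```bash
python3 st.py
```

```text
t 11.0333 pos [ 485.65 -161.78  277.53] f [ 2.11  6.31 -1.1 ] phi 171.9152485461241 r 58.42930948724499 Ft -6.541544684112145 Fr -1.1996065853162516
```

Call:
jog_arm --steps '[[[-0.0026,-0.0002,0,0,0,0,1],[-0.0026,-0.0001,0,0,0,0,1]]]'

```text
t: 11.2
ee_pos: [485.1, -166.9, 277.5]
orientation: [-2.222, -2.218, -0.002]
ft_force: [2.2, 7.4, -0.1]
width: 23.4
```

```bash
python3 st.py
```

```text
t 11.2 pos [ 485.12 -166.88  277.51] f [ 2.25  7.37 -0.05] phi 176.9416108650242 r 58.45909013942126 Ft -7.481494415349162 Fr -1.849527485305486
```

Call:
jog_arm --steps '[[[-0.0026,0,0,0,0,0,1],[-0.0026,0.0001,0,0,0,0,1]]]'

```text
t: 11.37
ee_pos: [485.0, -172.0, 277.5]
orientation: [-2.222, -2.218, -0.002]
ft_force: [0.7, 8.8, 0.1]
width: 23.4
```

```bash
python3 st.py
```

```text
t 11.3667 pos [ 485.01 -172.02  277.47] f [0.67 8.75 0.08] phi -178.02408152921566 r 58.522281925386956 Ft -8.72222998556765 Fr -0.9683456517203656
```

Call:
jog_arm --steps '[[[-0.0026,0.0002,0,0,0,0,1]]]'

```text
t: 11.45
ee_pos: [485.1, -174.6, 277.4]
orientation: [-2.222, -2.217, -0.001]
ft_force: [0.4, 6.5, 0.3]
width: 23.3
```

```bash
python3 st.py
```

```text
t 11.45 pos [ 485.09 -174.6   277.45] f [0.41 6.48 0.33] phi -175.50024099277627 r 58.59027989757362 Ft -6.428008865140054 Fr -0.9192941980623177
```

Call:
jog_arm --steps '[[[-0.0026,0.0003,0,0,0,0,1]]]'

```text
t: 11.53
ee_pos: [485.3, -177.1, 277.4]
orientation: [-2.221, -2.217, -0.001]
ft_force: [0.3, 6.9, 1.6]
width: 23.5
```

```bash
python3 st.py
```

```text
t 11.5333 pos [ 485.29 -177.13  277.4 ] f [0.28 6.88 1.61] phi -173.0146609715049 r 58.64084079055551 Ft -6.793785164335135 Fr -1.1117029908716873
```

Call:
jog_arm --steps '[[[-0.0026,0.0004,0,0,0,0,1],[-0.0026,0.0005,0,0,0,0,1]]]'

```text
t: 11.7
ee_pos: [485.9, -181.8, 277.3]
orientation: [-2.221, -2.215, -0.001]
ft_force: [-0.7, 14.0, 2.4]
width: 23.6
```

```bash
python3 st.py
```

```text
t 11.7 pos [ 485.86 -181.83  277.25] f [-0.69 13.99  2.43] phi -168.39899738590506 r 58.84698501046653 Ft -13.843837740263467 Fr -2.1376647146767978
```

Call:
jog_arm --steps '[[[-0.0025,0.0006,0,0,0,0,1],[-0.0025,0.0007,0,0,0,0,1]]]'

```text
t: 11.87
ee_pos: [486.5, -185.9, 276.9]
orientation: [-2.219, -2.212, -0.001]
ft_force: [-2.7, 21.5, 4.4]
width: 23.6
```

```bash
python3 st.py
```

```text
t 11.8667 pos [ 486.5  -185.88  276.91] f [-2.74 21.51  4.44] phi -164.4291936427882 r 59.17277809558581 Ft -21.45349856858922 Fr -3.135876523098927
```

```bash
python3 seg.py 198 152 14
```

```text
[[[0.0033, -0.0009, 0, 0, 0, 0, 1], [0.0033, -0.0008, 0, 0, 0, 0, 1], [0.0034, -0.0006, 0, 0, 0, 0, 1], [0.0034, -0.0004, 0, 0, 0, 0, 1], [0.0035, -0.0002, 0, 0, 0, 0, 1], [0.0034, 0, 0, 0, 0, 0, 1], [0.0034, 0.0002, 0, 0, 0, 0, 1], [0.0034, 0.0004, 0, 0, 0, 0, 1], [0.0034, 0.0006, 0, 0, 0, 0, 1], [0.0034, 0.0008, 0, 0, 0, 0, 1], [0.0033, 0.001, 0, 0, 0, 0, 1], [0.0032, 0.0011, 0, 0, 0, 0, 1], [0.0032, 0.0014, 0, 0, 0, 0, 1], [0.0031, 0.0015, 0, 0, 0, 0, 1]]]
```

Call:
jog_arm --steps '[[[0.0033,-0.0009,0,0,0,0,1],[0.0033,-0.0008,0,0,0,0,1],[0.0034,-0.0006,0,0,0,0,1],[0.0034,-0.0004,0,0,0,0,1],[0.0035,-0.0002,0,0,0,0,1],[0.0034,0,0,0,0,0,1],[0.0034,0.0002,0,0,0,0,1],[0.0034,0.0004,0,0,0,0,1],[0.0034,0.0006,0,0,0,0,1],[0.0034,0.0008,0,0,0,0,1]]]'

```text
t: 12.7
ee_pos: [487.9, -154.4, 277.9]
orientation: [2.221, 2.219, 0.001]
ft_force: [4.5, -0.7, -3.9]
width: 23.5
```

```bash
python3 st.py
python3 - <<'E'
from h import *
im=ctrl.get_image("top");cv2.imwrite("pics/top6.png",im[:,:,::-1])
for t in("line","fence"): print(t,[(r["uv"],round(r["p"],2)) for r in ctrl.landmark_of(t,"top")[:3]])
im2=ctrl.get_image("side");cv2.imwrite("pics/side6.png",im2[:,:,::-1])
a=im[168:198,215:255,::-1];b=im2[185:215,240:280,::-1]
cv2.imwrite("pics/z6.png",np.vstack([cv2.resize(x,None,fx=10,fy=10,interpolation=cv2.INTER_NEAREST) for x in(a,b)]))
E
```

```text
t 12.7 pos [ 487.88 -154.44  277.87] f [ 4.54 -0.74 -3.94] phi 164.36637406058694 r 57.75639801447968 Ft -0.5090561740145205 Fr -4.567472742378604
line [([236.0, 186.6], 0.59)]
fence [([236.6, 186.6], 0.69)]
```

View pics/z6.png

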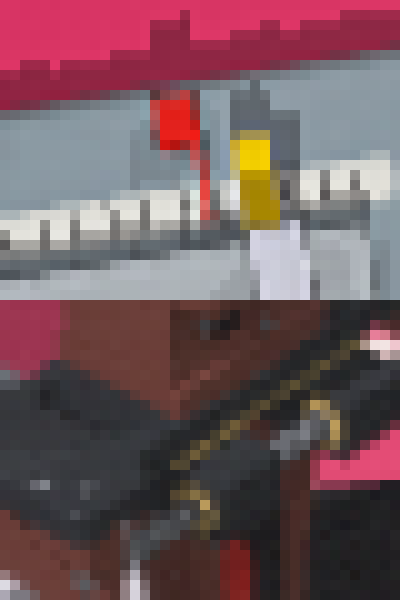

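```bash
cat > meas.py <<'E'
from h import *
np.set_printoptions(precision=2,suppress=True)
def meas(fn,rows_l=range(184,190),rows_f=range(182,190),c0=226,c1=248,quiet=0):
    im=cv2.imread(fn).astype(float)[...,::-1]
    r,g,b=im[...,0],im[...,1],im[...,2]
    red=np.clip(r-np.maximum(g,b)-25,0,None); yel=np.clip(np.minimum(r,g)-b-15,0,None)
    out=[]
    for v in rows_l:
        p=red[v,c0:c1];c=np.arange(c0,c1)
        if p.max()<25: continue
        j=p.argmax();sl=slice(max(0,j-2),j+3);w=p[sl];cc=(w*c[sl]).sum()/w.sum()
        q=atz("top",[cc,v],30)-HUB; out.append((v,cc,p.max(),w.sum(),q@XA,q@YA))
    L=np.array(out)
    out=[]
    for v in rows_f:
        p=yel[v,c0:c1]
        if p.max()<80: continue
        hi=np.median(p[p>.6*p.max()]);j=np.nonzero(p>.7*hi)[0][0]
        e=j-0.5-min(1,p[j-1]/hi) - (0) + (1-min(1,p[j]/hi))
        e+=c0; q=atz("top",[e,v],36)-HUB;out.append((v,e,hi,q@XA,q@YA))
    F=np.array(out)
    if not quiet: print(L);print(F)
    return L,F
if __name__=="__main__":
    import sys
    meas(sys.argv[1])
    im=cv2.imread(sys.argv[1])
    for r in range(180,192): print(r,[tuple(map(int,p[::-1])) for p in im[r,231:244]])
E
python3 meas.py pics/top6.png
```

```text
[[184.   234.77  66.    86.   100.34 150.71]
 [185.   235.    76.    76.    97.45 150.55]
 [186.   235.   131.   131.    94.67 151.02]
 [187.   235.   137.   137.    91.89 151.5 ]
 [188.   235.    91.    91.    89.12 151.97]
 [189.   235.16  82.    98.    86.27 152.  ]]
[[182.   237.91 184.   103.55 141.08]
 [183.   238.09 191.   100.69 141.05]
 [184.   238.13 193.    97.9  141.42]
 [185.   238.31 135.    95.05 141.41]
 [186.   238.59 110.    92.15 141.11]
 [187.   238.63 117.    89.37 141.48]
 [188.   238.77 110.    86.54 141.56]
 [189.   239.12 119.    83.61 141.08]]
180 [(230, 31, 27), (226, 34, 30), (228, 32, 29), (193, 27, 23), (127, 152, 161), (130, 145, 155), (147, 161, 172), (92, 99, 109), (92, 101, 114), (92, 101, 116), (93, 100, 113), (94, 101, 110), (93, 100, 108)]
181 [(234, 31, 27), (230, 34, 27), (233, 35, 29), (242, 28, 22), (90, 104, 111), (130, 146, 156), (144, 161, 175), (123, 119, 94), (160, 144, 78), (162, 145, 81), (165, 147, 78), (93, 102, 114), (95, 101, 110)]
182 [(211, 20, 17), (180, 20, 16), (149, 42, 41), (207, 51, 48), (76, 89, 95), (128, 145, 155), (139, 
[... 1331 characters left out ...]
 (166, 135, 2), (167, 132, 3), (169, 134, 13), (121, 120, 126)]
189 [(227, 226, 220), (230, 230, 224), (146, 145, 144), (228, 232, 226), (193, 86, 81), (121, 80, 78), (109, 109, 108), (144, 144, 147), (161, 143, 78), (166, 132, 3), (167, 135, 0), (169, 134, 0), (92, 93, 100)]
190 [(167, 166, 161), (171, 169, 165), (109, 106, 104), (162, 165, 163), (123, 100, 102), (108, 101, 102), (79, 80, 82), (88, 91, 98), (137, 124, 65), (133, 112, 43), (143, 122, 58), (151, 129, 60), (137, 140, 154)]
191 [(116, 120, 122), (108, 113, 118), (79, 83, 88), (103, 112, 117), (84, 90, 96), (84, 91, 96), (80, 84, 90), (77, 83, 91), (91, 93, 89), (211, 211, 225), (196, 195, 210), (196, 195, 205), (191, 193, 208)]
```

```bash
python3 - <<'E'
import numpy as np
from scipy.optimize import least_squares
P=np.array([[599,-147.4],[580.2,-122.4],[543,-110],[515.5,-118],[497.1,-133.9],[494,-138.1],[491.6,-142.3],[489.2,-147.1],[487.4,-151.9],[486.3,-156.8],[485.7,-161.8],[485.1,-166.9],[485,-172],[485.3,-177.1],[485.9,-181.8],[486.5,-185.9]])
f=least_squares(lambda q:np.hypot(*(P-q[:2]).T)-60,[544,-170]);print(f.x,f.fun.round(1))
f=least_squares(lambda q:np.hypot(*(P-q[:2]).T)-q[2],[544,-170,60]);print(f.x,f.fun.round(1))
E
```

```text
[ 544.64750119 -170.44299046] [-1.  -0.2  0.5 -0.  -0.   0.1  0.1  0.2  0.2 -0.1 -0.4 -0.3 -0.3 -0.3
 -0.2  0.2]
[ 544.22976455 -169.81784171   59.42048374] [-0.2  0.1  0.4 -0.2 -0.2 -0.  -0.   0.1  0.2 -0.  -0.3 -0.2 -0.2 -0.
  0.1  0.5]
```

```bash
sed -i 's/hx,hy=543.5,-170/hx,hy=544.4,-170.2/' st.py; python3 seg.py 164.4 104.4 15
```

```text
[[[0.004, 0.0013, 0, 0, 0, 0, 1], [0.0039, 0.0015, 0, 0, 0, 0, 1], [0.0038, 0.0018, 0, 0, 0, 0, 1], [0.0036, 0.0021, 0, 0, 0, 0, 1], [0.0035, 0.0023, 0, 0, 0, 0, 1], [0.0033, 0.0026, 0, 0, 0, 0, 1], [0.0032, 0.0027, 0, 0, 0, 0, 1], [0.0029, 0.003, 0, 0, 0, 0, 1], [0.0027, 0.0032, 0, 0, 0, 0, 1], [0.0025, 0.0034, 0, 0, 0, 0, 1], [0.0023, 0.0035, 0, 0, 0, 0, 1], [0.0019, 0.0037, 0, 0, 0, 0, 1], [0.0018, 0.0038, 0, 0, 0, 0, 1], [0.0014, 0.004, 0, 0, 0, 0, 1], [0.0012, 0.004, 0, 0, 0, 0, 1]]]
```

Call:
jog_arm --steps '[[[0.004,0.0013,0,0,0,0,1],[0.0039,0.0015,0,0,0,0,1],[0.0038,0.0018,0,0,0,0,1],[0.0036,0.0021,0,0,0,0,1]]]'

```text
t: 13.23
ee_pos: [494.8, -139.7, 278.0]
orientation: [2.22, 2.218, 0.002]
ft_force: [6.3, -4.4, -5.6]
width: 23.4
```

```bash
python3 st.py
```

```text
t 13.2333 pos [ 494.83 -139.74  278.02] f [ 6.34 -4.4  -5.62] phi 148.43140317971717 r 58.17579179708338 Ft 0.42768128768713476 Fr -7.701847908621691
```

Call:
jog_arm --steps '[[[0.0035,0.0023,0,0,0,0,1],[0.0033,0.0026,0,0,0,0,1],[0.0032,0.0027,0,0,0,0,1],[0.0029,0.003,0,0,0,0,1]]]'

```text
t: 13.57
ee_pos: [504.6, -127.1, 277.6]
orientation: [2.221, 2.221, -0.002]
ft_force: [0.0, -11.1, -5.9]
width: 23.9
```

```bash
python3 st.py
```

```text
t 13.5667 pos [ 504.63 -127.14  277.65] f [  0.03 -11.13  -5.94] phi 132.7219398618524 r 58.61447457443934 Ft 7.528473095425641 Fr -8.192243294579727
```

Call:
jog_arm --steps '[[[0.0027,0.0032,0,0,0,0,1],[0.0025,0.0034,0,0,0,0,1],[0.0023,0.0035,0,0,0,0,1],[0.0019,0.0037,0,0,0,0,1],[0.0018,0.0038,0,0,0,0,1],[0.0014,0.004,0,0,0,0,1],[0.0012,0.004,0,0,0,0,1]]]'

```text
t: 14.15
ee_pos: [528.7, -113.6, 277.1]
orientation: [-2.22, -2.219, 0.007]
ft_force: [-4.9, -9.7, -0.9]
width: 23.1
```

```bash
python3 st.py
```

```text
t 14.15 pos [ 528.71 -113.64  277.14] f [-4.93 -9.71 -0.86] phi 105.50298719552245 r 58.69162771995254 Ft 7.343094974595869 Fr -8.036110166464065
```

```bash
python3 seg.py 105.5 60.5 13
```

```text
[[[0.0009, 0.0035, 0, 0, 0, 0, 1], [0.0006, 0.0036, 0, 0, 0, 0, 1], [0.0005, 0.0036, 0, 0, 0, 0, 1], [0.0002, 0.0036, 0, 0, 0, 0, 1], [0, 0.0036, 0, 0, 0, 0, 1], [-0.0003, 0.0036, 0, 0, 0, 0, 1], [-0.0004, 0.0036, 0, 0, 0, 0, 1], [-0.0007, 0.0036, 0, 0, 0, 0, 1], [-0.0008, 0.0035, 0, 0, 0, 0, 1], [-0.0011, 0.0034, 0, 0, 0, 0, 1], [-0.0013, 0.0034, 0, 0, 0, 0, 1], [-0.0015, 0.0033, 0, 0, 0, 0, 1], [-0.0017, 0.0032, 0, 0, 0, 0, 1]]]
```

Call:
jog_arm --steps '[[[0.0005,0.0035,0,0,0,0,1],[0.0003,0.0036,0,0,0,0,1],[0.0002,0.0036,0,0,0,0,1],[0.0002,0.0036,0,0,0,0,1],[0,0.0036,0,0,0,0,1],[-0.0003,0.0036,0,0,0,0,1],[-0.0004,0.0036,0,0,0,0,1],[-0.0007,0.0036,0,0,0,0,1],[-0.0008,0.0035,0,0,0,0,1],[-0.0011,0.0034,0,0,0,0,1],[-0.0013,0.0034,0,0,0,0,1],[-0.0015,0.0033,0,0,0,0,1],[-0.0017,0.0032,0,0,0,0,1]]]'

```text
t: 15.23
ee_pos: [573.4, -118.8, 277.1]
orientation: [-2.218, -2.215, 0.007]
ft_force: [-6.7, 2.9, 5.5]
width: 23.9
```

```bash
python3 st.py
python3 - <<'E'
from h import *
im=ctrl.get_image("top");cv2.imwrite("pics/top7.png",im[:,:,::-1])
for t in("line","fence"): print(t,[(r["uv"],round(r["p"],2)) for r in ctrl.landmark_of(t,"top")[:3]])
im2=ctrl.get_image("side");cv2.imwrite("pics/side7.png",im2[:,:,::-1])
a=im[168:198,215:255,::-1];b=im2[185:215,240:280,::-1]
cv2.imwrite("pics/z7.png",np.vstack([cv2.resize(x,None,fx=10,fy=10,interpolation=cv2.INTER_NEAREST) for x in(a,b)]))
E
python3 meas.py pics/top7.png
```

```text
t 15.2333 pos [ 573.41 -118.79  277.11] f [-6.72  2.89  5.51] phi 60.5678348339082 r 59.03036332500401 Ft 7.2664767960039285 Fr -0.7870795833418267
line [([236.5, 188.3], 0.56)]
fence [([236.5, 187.7], 0.65)]
[[184.   235.1   50.    78.   100.18 149.79]
 [185.   235.17  94.   103.    97.36 150.07]
 [186.   235.08 115.   120.    94.63 150.79]
 [187.   235.1  116.   122.    91.85 151.23]
 [188.   235.04  76.    79.    89.1  151.87]
 [189.   235.19  64.    79.    86.25 151.92]]
[[182.   235.92 171.   104.5  146.53]
 [183.   236.08 187.   101.65 146.57]
 [184.   236.13 188.    98.86 146.89]
 [185.   236.35 131.    95.99 146.78]
 [186.   236.63 113.    93.09 146.47]
 [187.   236.54 114.    90.37 147.21]
 [188.   236.74 108.    87.51 147.12]
 [189.   236.82 114.    84.72 147.39]]
180 [(227, 30, 26), (222, 32, 26), (223, 34, 27), (238, 35, 28), (90, 107, 116), (78, 87, 95), (92, 100, 111), (90, 98, 111), (91, 99, 110), (91, 99, 106), (90, 96, 103), (139, 153, 162), (135, 151, 159)]
181 [(231, 31, 25), (229, 33, 27), (230, 32, 26), (249, 34, 24), (75, 90, 99), (71, 84, 99), (120, 120, 99), (
[... 1536 characters left out ...]
 47), (125, 124, 128), (127, 125, 123), (155, 152, 149)]
189 [(224, 223, 217), (227, 226, 219), (103, 102, 101), (138, 141, 139), (168, 79, 76), (144, 98, 104), (163, 142, 49), (162, 132, 0), (162, 130, 0), (162, 131, 3), (106, 109, 116), (105, 108, 110), (107, 111, 112)]
190 [(165, 163, 159), (168, 166, 162), (105, 105, 105), (103, 106, 108), (114, 98, 101), (107, 100, 108), (170, 151, 57), (134, 108, 10), (149, 123, 26), (134, 114, 43), (106, 104, 93), (127, 130, 138), (74, 77, 82)]
191 [(102, 104, 108), (106, 110, 116), (83, 87, 92), (81, 88, 92), (83, 88, 94), (77, 84, 93), (146, 137, 84), (194, 194, 209), (204, 204, 217), (201, 202, 214), (184, 186, 198), (198, 198, 213), (93, 95, 101)]
```

View pics/z7.png

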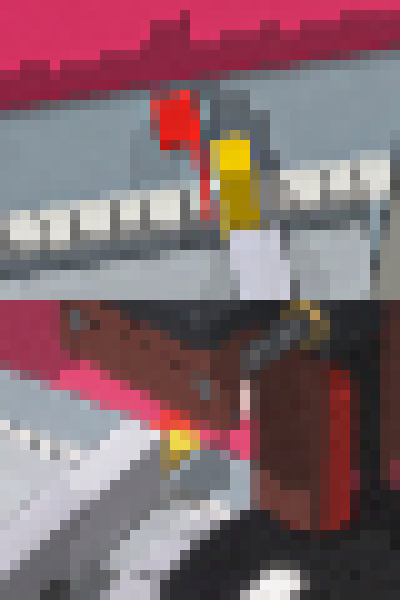

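```bash
python3 - <<'E'
from h import *
np.set_printoptions(precision=3,suppress=True)
def prof(k):
    im=cv2.imread(f"pics/top{k}.png").astype(float);b,g,r=cv2.split(im)
    y=np.clip(np.minimum(r,g)-b-15,0,None)
    y[:, :226]=0; y[:,250:]=0
    # threshold-normalise per row, centroid of yellow
    out=[]
    for v in range(183,190):
        p=y[v];hi=np.sort(p)[-3:].mean();q=np.clip(p/hi,0,1);q[q<.08]=0
        out.append((q.sum(),(q*np.arange(512)).sum()/q.sum()))
    return np.array(out)
for k in (0,1,4,5,6,7):
    o=prof(k);print(k,"w",o[:,0],"c",o[:,1],"mean",o[:,1].mean())
E
```

```text
0 w [3.363 3.352 3.34  3.418 3.298 3.446 3.402] c [235.778 235.787 235.793 236.033 236.261 236.44  236.739] mean 236.11883107415994
1 w [3.361 3.357 3.342 3.438 3.279 3.438 3.394] c [235.782 235.783 235.786 236.043 236.258 236.441 236.722] mean 236.11660458265624
4 w [3.399 3.425 3.113 2.928 3.094 3.627 3.831] c [236.759 236.743 236.916 237.092 237.249 237.425 237.558] mean 237.10616665617428
5 w [3.609 3.747 3.568 3.653 3.65  3.3   3.594] c [238.345 238.599 238.673 238.628 238.988 239.265 239.35 ] mean 238.8354631147113
6 w [3.398 3.362 3.426 3.307 3.522 3.651 3.394] c [239.759 239.78  240.017 240.258 240.375 240.595 240.759] mean 240.22030737735096
7 w [3.418 3.359 3.406 3.275 3.376 3.451 3.661] c [237.752 237.781 238.062 238.261 238.249 238.432 238.625] mean 238.1659117964459
```

```bash
python3 seg.py 60.5 30.5 9;python3 seg.py 30.5 18.5 4
```

```text
[[[-0.0018, 0.003, 0, 0, 0, 0, 1], [-0.002, 0.0029, 0, 0, 0, 0, 1], [-0.0021, 0.0028, 0, 0, 0, 0, 1], [-0.0023, 0.0026, 0, 0, 0, 0, 1], [-0.0024, 0.0025, 0, 0, 0, 0, 1], [-0.0026, 0.0023, 0, 0, 0, 0, 1], [-0.0028, 0.0022, 0, 0, 0, 0, 1], [-0.0028, 0.002, 0, 0, 0, 0, 1], [-0.0029, 0.0019, 0, 0, 0, 0, 1]]]
[[[-0.0028, 0.0015, 0, 0, 0, 0, 1], [-0.0028, 0.0014, 0, 0, 0, 0, 1], [-0.0029, 0.0012, 0, 0, 0, 0, 1], [-0.003, 0.0011, 0, 0, 0, 0, 1]]]
```

Call:
jog_arm --steps '[[[-0.0018,0.003,0,0,0,0,1],[-0.002,0.0029,0,0,0,0,1],[-0.0021,0.0028,0,0,0,0,1],[-0.0023,0.0026,0,0,0,0,1],[-0.0024,0.0025,0,0,0,0,1],[-0.0026,0.0023,0,0,0,0,1],[-0.0028,0.0022,0,0,0,0,1],[-0.0028,0.002,0,0,0,0,1],[-0.0029,0.0019,0,0,0,0,1]]]'

```text
t: 16.18
ee_pos: [596.3, -139.9, 277.3]
orientation: [-2.218, -2.215, 0.003]
ft_force: [-3.5, 6.5, 3.8]
width: 23.7
```

```bash
python3 st.py
cat > snap.py <<'E'
from h import *
import sys
k=sys.argv[1]
im=ctrl.get_image("top");cv2.imwrite(f"pics/top{k}.png",im[:,:,::-1])
im2=ctrl.get_image("side");cv2.imwrite(f"pics/side{k}.png",im2[:,:,::-1])
a=im[168:198,215:255,::-1];b=im2[185:215,240:280,::-1]
cv2.imwrite(f"pics/z{k}.png",np.vstack([cv2.resize(x,None,fx=10,fy=10,interpolation=cv2.INTER_NEAREST) for x in(a,b)]))
b,g,r=cv2.split(im[:,:,::-1].astype(float))
y=np.clip(np.minimum(r,g)-b-15,0,None);y[:, :226]=0; y[:,250:]=0;o=[]
for v in range(183,190):
    p=y[v];hi=np.sort(p)[-3:].mean();q=np.clip(p/hi,0,1);q[q<.08]=0;o.append((q.sum(),(q*np.arange(512)).sum()/q.sum()))
o=np.array(o);print(o.T.round(2),o.mean(0))
for r in range(181,191): print(r,[tuple(map(int,p)) for p in im[r,232:242]])
E
python3 snap.py 8
```

```text
t 16.1833 pos [ 596.31 -139.89  277.26] f [-3.45  6.48  3.75] phi 30.281439489043642 r 60.1141343068243 Ft 7.333129063762513 Fr 0.28528810397743287
[[  3.43   3.43   3.16   2.89   3.06   3.55   3.78]
 [236.74 236.74 236.96 237.14 237.23 237.41 237.57]] [  3.32780719 237.11320675]
181 [(229, 35, 27), (228, 34, 28), (247, 32, 27), (71, 86, 100), (69, 81, 99), (119, 118, 96), (123, 119, 94), (91, 99, 111), (92, 99, 106), (92, 98, 104)]
182 [(147, 39, 38), (151, 68, 70), (198, 48, 52), (162, 123, 56), (230, 191, 23), (232, 191, 11), (237, 193, 7), (91, 98, 113), (90, 98, 106), (90, 96, 103)]
183 [(105, 112, 120), (105, 116, 125), (174, 76, 86), (217, 114, 16), (238, 204, 0), (237, 201, 0), (244, 204, 0), (89, 96, 111), (91, 98, 109), (80, 85, 89)]
184 [(116, 130, 140), (128, 149, 160), (154, 114, 128), (226, 110, 12), (237, 204, 0), (236, 202, 0), (243, 201, 0), (114, 109, 87), (81, 88, 98), (75, 80, 88)]
185 [(118, 131, 140), (132, 151, 162), (131, 146, 162), (190, 67, 20), (239, 206, 0), (176, 144, 0), (181, 146, 0), (129, 115, 68), (97, 100, 109), (107, 109, 109)]
186 [(150, 157, 160), (158, 169, 172), (166, 184, 191), (199, 64, 72), (241, 209, 0), (156, 128, 4), (159, 129, 1), (145, 128, 73), (76, 75, 82), (124, 122, 120)]
187 [(191, 190, 186), (116, 118, 118), (191, 199, 198), (198, 60, 71), (244, 210, 0), (158, 129, 1), (161, 129, 8), (155, 130, 50), (70, 68, 73), (129, 127, 125)]
188 [(196, 196, 189), (103, 103, 101), (198, 204, 200), (199, 101, 109), (229, 172, 0), (159, 131, 5), (159, 128, 3), (164, 130, 15), (69, 68, 74), (129, 127, 126)]
189 [(199, 198, 194), (103, 102, 102), (138, 141, 140), (159, 75, 83), (217, 149, 42), (159, 129, 1), (160, 127, 2), (164, 132, 0), (103, 103, 111), (107, 109, 111)]
190 [(141, 140, 136), (106, 105, 105), (103, 106, 108), (107, 93, 103), (185, 154, 57), (159, 127, 0), (130, 106, 8), (150, 124, 20), (104, 99, 81), (95, 98, 106)]
```

View pics/z8.png

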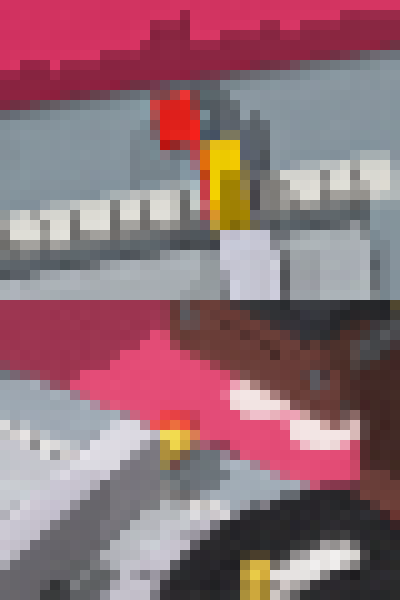

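Call:
jog_arm --steps '[[[-0.0025,0.0015,0,0,0,0,1],[-0.0025,0.0013,0,0,0,0,1],[-0.0026,0.0011,0,0,0,0,1],[-0.0027,0.001,0,0,0,0,1],[0,0,0,0,0,0,1]]]'

```text
t: 16.7
ee_pos: [601.6, -150.4, 277.3]
orientation: [-2.22, -2.216, 0.002]
ft_force: [-0.7, 5.7, 2.9]
width: 23.5
```

```bash
python3 st.py;python3 snap.py 9
```

```text
t 16.7 pos [ 601.6  -150.43  277.33] f [-0.74  5.72  2.89] phi 19.066628572369755 r 60.52309420532053 Ft 5.646917152442651 Fr 1.1684546274405405
[[  3.61   3.8    3.34   3.52   3.61   3.34   3.6 ]
 [236.35 236.57 236.61 236.63 237.02 237.21 237.34]] [  3.54553046 236.81829426]
181 [(229, 36, 27), (227, 33, 27), (246, 30, 28), (71, 86, 102), (69, 81, 102), (120, 119, 95), (123, 117, 90), (90, 97, 106), (89, 96, 102), (141, 154, 164)]
182 [(147, 37, 36), (149, 66, 69), (195, 45, 53), (226, 193, 20), (229, 187, 24), (234, 192, 12), (164, 146, 68), (89, 98, 110), (89, 97, 105), (101, 109, 116)]
183 [(105, 113, 120), (104, 114, 124), (172, 73, 87), (240, 207, 0), (236, 201, 0), (238, 201, 0), (203, 171, 37), (88, 97, 113), (92, 99, 108), (89, 95, 101)]
184 [(116, 132, 140), (126, 147, 160), (152, 108, 129), (224, 165, 0), (235, 200, 0), (238, 201, 0), (240, 197, 0), (79, 86, 100), (80, 87, 95), (76, 81, 89)]
185 [(116, 129, 138), (131, 151, 163), (129, 143, 164), (225, 116, 12), (239, 204, 0), (179, 146, 0), (183, 147, 0), (93, 97, 113), (96, 99, 106), (104, 105, 105)]
186 [(149, 155, 158), (157, 168, 173), (165, 181, 193), (226, 108, 18), (179, 148, 0), (155, 127, 1), (161, 131, 1), (130, 124, 106), (75, 74, 78), (121, 118, 116)]
187 [(189, 188, 184), (116, 117, 118), (191, 198, 200), (217, 109, 61), (157, 129, 0), (158, 130, 2), (162, 129, 3), (145, 131, 79), (70, 67, 71), (125, 123, 120)]
188 [(196, 195, 190), (101, 101, 98), (197, 202, 200), (205, 110, 109), (160, 132, 0), (160, 131, 0), (162, 128, 2), (147, 132, 74), (69, 67, 72), (127, 125, 123)]
189 [(198, 197, 192), (144, 142, 141), (138, 141, 140), (159, 75, 83), (160, 131, 3), (159, 130, 4), (161, 127, 2), (153, 130, 46), (103, 103, 108), (108, 110, 111)]
190 [(141, 139, 136), (118, 117, 117), (102, 102, 105), (106, 92, 104), (218, 183, 29), (159, 125, 0), (158, 126, 0), (148, 122, 25), (85, 86, 94), (107, 111, 119)]
```

View pics/z9.png

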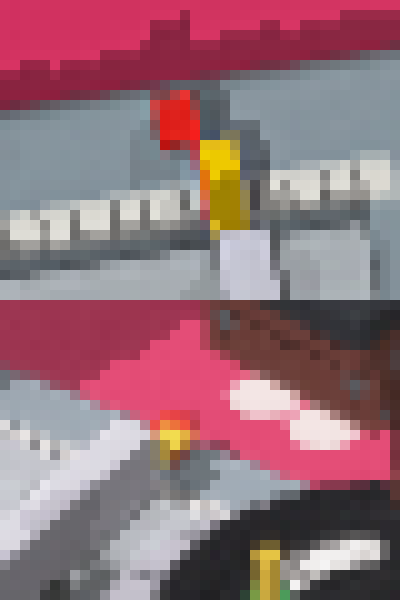

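Call:
jog_arm --steps '[[[0.0005,-0.0002,0,0,0,0,1],[0,0,0,0,0,0,1],[0,0,0,0,0,0,-0.1],[0,0,0,0,0,0,-0.1],[0,0,0,0,0,0,-0.1],[0,0,0,0,0,0,-0.1],[0,0,0,0,0,0,-0.1],[0,0,0,0,0,0,-0.1]]]'

```text
t: 17.47
ee_pos: [602.6, -150.9, 277.7]
orientation: [2.222, 2.22, 0.0]
ft_force: [0.5, -0.0, -0.8]
width: 47.9
```

```bash
python3 st.py;python3 snap.py 10
```

```text
t 17.4667 pos [ 602.6  -150.93  277.68] f [ 0.5  -0.   -0.83] phi 18.31504906930801 r 61.30886547873999 Ft -0.16013922015476018 Fr 0.47422073608723575
[[  3.64   3.75   3.32   3.5    3.58   3.61   3.38]
 [236.36 236.51 236.59 236.64 237.01 237.07 237.24]] [  3.54177988 236.77516789]
181 [(226, 35, 29), (229, 33, 28), (237, 29, 28), (73, 87, 103), (71, 83, 101), (85, 95, 115), (123, 118, 90), (89, 97, 106), (89, 96, 102), (141, 154, 163)]
182 [(173, 19, 14), (142, 38, 40), (194, 46, 52), (185, 164, 51), (229, 188, 19), (232, 189, 31), (164, 147, 67), (89, 97, 110), (89, 96, 104), (141, 154, 163)]
183 [(115, 111, 119), (100, 113, 123), (173, 74, 89), (236, 202, 0), (237, 201, 0), (240, 202, 0), (204, 172, 36), (89, 98, 112), (91, 98, 107), (102, 110, 117)]
184 [(116, 132, 140), (114, 132, 144), (152, 109, 128), (224, 166, 0), (235, 200, 0), (238, 200, 0), (214, 172, 0), (80, 85, 101), (80, 86, 95), (77, 82, 89)]
185 [(117, 130, 139), (127, 146, 157), (130, 144, 164), (224, 117, 13), (239, 205, 0), (179, 145, 0), (172, 139, 0), (94, 99, 113), (97, 100, 106), (92, 95, 99)]
186 [(130, 140, 146), (157, 167, 172), (166, 182, 194), (226, 107, 19), (179, 148, 0), (156, 128, 2), (161, 130, 0), (130, 124, 106), (75, 75, 79), (119, 116, 115)]
187 [(186, 184, 181), (151, 152, 151), (212, 218, 219), (220, 113, 65), (157, 129, 0), (159, 131, 8), (163, 129, 0), (145, 130, 79), (68, 66, 68), (124, 122, 119)]
188 [(196, 194, 189), (110, 109, 107), (200, 204, 202), (216, 150, 107), (160, 131, 2), (158, 130, 0), (162, 128, 0), (146, 129, 71), (91, 91, 93), (125, 123, 122)]
189 [(198, 197, 192), (142, 141, 140), (200, 203, 201), (172, 92, 84), (159, 130, 0), (159, 128, 4), (161, 127, 0), (144, 129, 68), (108, 108, 112), (108, 109, 110)]
190 [(141, 138, 135), (108, 105, 103), (134, 135, 136), (109, 92, 103), (217, 183, 28), (160, 126, 0), (159, 127, 0), (112, 97, 38), (82, 84, 92), (84, 89, 95)]
```

View pics/side10.png

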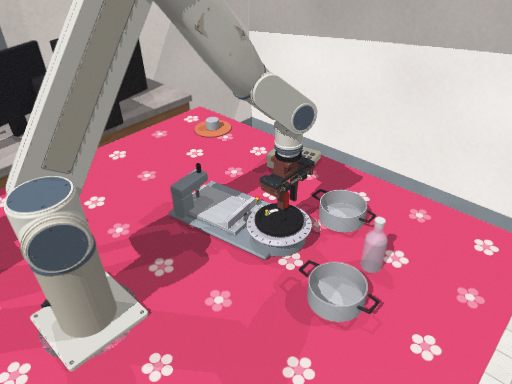

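Call:
jog_arm --steps '[[[0,0,-0.01,0,0,0,-0.1],[0,0,-0.02,0,0,0,-0.1],[0,0,-0.03,0,0,0,-0.1],[0,0,-0.035,0,0,0,-0.5],[0,0,-0.03,0,0,0,-1],[0.03,0,0,0,0,0,-1],[0.04,0,0,0,0,0,-1],[0.04,0,0,0,0,0,-1],[0.04,0,0,0,0,0,-1],[0.04,0,0,0,0,0,-1],[0.04,0,0,0,0,0,-1],[0.04,0,0,0,0,0,-1],[0.04,0,0,0,0,0,-1],[0.04,0,0,0,0,0,-1],[0.04,0,0,0,0,0,-1],[0.04,0,0,0,0,0,-1],[0.04,0,0,0,0,0,-1],[0.02,0,0,0,0,0,-1],[0,0,0,0,0,0,-1],[0,0,0,0,0,0,-1]]]'

```text
t: 19.23
ee_pos: [602.5, 340.3, 403.0]
orientation: [2.22, 2.223, -0.0]
ft_force: [0.6, 0.7, 0.7]
width: 87.8
```

```bash
python3 snap.py 11
python3 - <<'E'
from h import *
np.set_printoptions(precision=2,suppress=True)
for t in("line","fence","pin","green","handle"): print(t,[(r["uv"],round(r["p"],2)) for r in ctrl.landmark_of(t,"top")[:2]],[(r["uv"],round(r["p"],2)) for r in ctrl.landmark_of(t,"side")[:2]])
print(ctrl.get_obs()["t"])
a=cv2.imread("pics/top11.png")[165:245,220:330];b=cv2.imread("pics/side11.png")[180:240,235:320]
cv2.imwrite("pics/c11.png",np.vstack([cv2.resize(a,(412,300),interpolation=cv2.INTER_CUBIC),cv2.resize(b,(412,291),interpolation=cv2.INTER_CUBIC)]))
E
```

```text
[[  3.63   3.74   3.3    3.5    3.6    3.64   3.38]
 [236.35 236.52 236.6  236.64 237.01 237.07 237.23]] [  3.54134405 236.77471608]
181 [(231, 36, 27), (235, 36, 33), (243, 31, 31), (79, 92, 107), (75, 87, 106), (90, 100, 120), (131, 125, 96), (95, 103, 113), (94, 101, 108), (147, 160, 170)]
182 [(182, 21, 19), (150, 43, 45), (203, 49, 56), (193, 171, 52), (236, 196, 24), (239, 198, 35), (173, 153, 72), (95, 103, 116), (94, 100, 108), (148, 161, 171)]
183 [(121, 117, 125), (108, 119, 129), (182, 77, 93), (242, 210, 0), (243, 211, 0), (246, 212, 0), (215, 179, 40), (95, 103, 120), (96, 102, 111), (108, 115, 123)]
184 [(122, 138, 147), (120, 139, 151), (159, 115, 135), (230, 172, 0), (241, 210, 0), (244, 210, 0), (224, 180, 0), (84, 91, 107), (86, 91, 100), (81, 86, 92)]
185 [(125, 138, 147), (134, 152, 165), (137, 151, 173), (231, 123, 18), (245, 214, 0), (187, 152, 0), (181, 146, 0), (98, 104, 119), (102, 105, 112), (98, 100, 104)]
186 [(138, 146, 153), (165, 176, 180), (172, 189, 202), (232, 112, 19), (189, 155, 0), (164, 134, 6), (169, 137, 0), (136, 130, 111), (80, 79, 82), (124,
[... 351 characters left out ...]
 206, 202), (149, 147, 147), (209, 211, 210), (180, 97, 88), (167, 135, 0), (166, 134, 3), (169, 133, 2), (153, 136, 74), (113, 113, 117), (113, 114, 115)]
190 [(148, 145, 143), (114, 110, 109), (139, 141, 142), (114, 95, 108), (228, 192, 33), (167, 131, 0), (167, 133, 0), (121, 103, 44), (87, 88, 97), (91, 95, 101)]
line [([235.2, 185.8], 0.4)] []
fence [([231.2, 189.8], 0.68), ([295.4, 207.5], 0.49)] [([255.7, 200.7], 0.68), ([335.7, 300.3], 0.17)]
pin [([281.3, 210.9], 0.6), ([292.2, 207.5], 0.54)] [([264.5, 212.4], 0.76)]
green [([282.9, 213.1], 0.66)] [([277.6, 219.1], 0.65), ([266.6, 214.2], 0.59)]
handle [([287.5, 188.2], 0.55)] [([288.5, 198.8], 0.51), ([277.7, 214.0], 0.36)]
19.8333
```

View pics/c11.png

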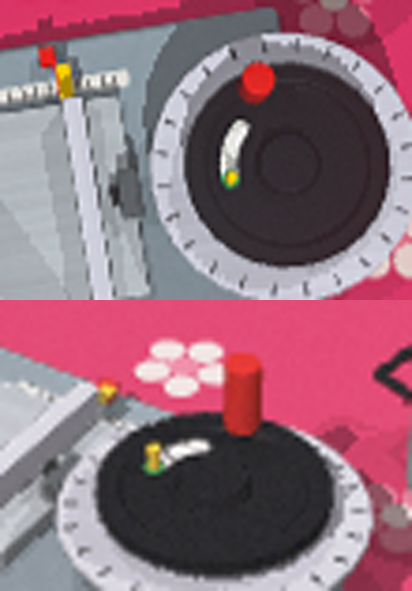

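View pics/z11.png

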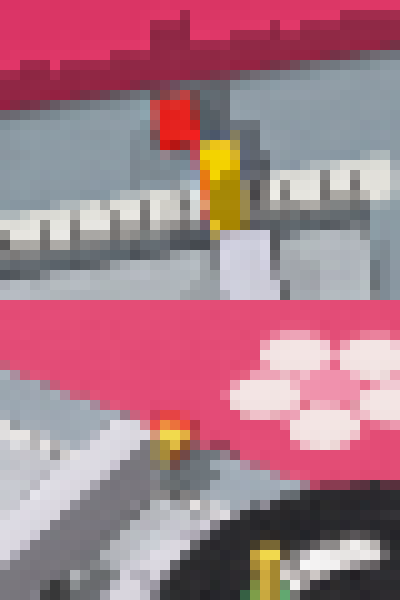

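```bash
python3 -c "
from workcell import ctrl
print(ctrl.close_job())"
```

```text
the job is handed in; nothing more can be done
None
```

I wound the fence back onto its rubber stop, brought it forward to the red marker with the play taken up clockwise, let go, moved the arm clear and handed the job in. No verdict was reported.

- **Stop:** The push at the handle rose from about 7 N of drag to about 21 N, inside the firm range and under the 25 N limit. That was higher than the 15 N aimed for, because I sent one more small step after contact.
- **Marker:** In the final top picture the pointer's edge partly covers the thin red line. I estimate it is 0.3 to 0.6 mm past the line's near edge (facing the wheel), within the 1.2 mm tolerance.
- **Play:** In both cameras the yellow pin stands on the green spot. The pointer did not move in the pictures between letting go and moving the arm away.
- **Surroundings:** The gripper was open and clear of everything, and I used about 20 s of the 64 s. I saw no sign of the bowls or bottle being touched.

Three things were less certain:
- **Which edge of the line counts:** The task did not say. I aimed between the line's near edge and its middle, so if its far edge is meant, the fence would be about 1.3 mm short.
- **Play size:** Going by the pictures, the clockwise play looked about 15 to 25% larger than the 0.9 rad given. I relied on the pictures rather than the wheel angle for the final position.
- **Trained networks:** Their pixel positions for the line and the pointer were up to about 3 pixels (8 mm) off, so I measured both directly in the pictures.

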